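Stack the fastener cases for the next job

TASK

Get the screws ready for the next job: stack three fastener cases in the middle of the black board, blue at the bottom, orange on it and green on top, neatly over one another with their long sides along the board's long side; put the white case, which needs refilling, in the middle of the red mat, lying the same way as the mat. Set the cases down lid up without dropping them, and do not shift the paint tin or the roll of tape that are among them.

Things in the scene. Friction and masses are not known exactly. Their poses are not given: they have to be found in the camera images.
- blue_case_center (a point): centre of the bright blue fastener case, a loose closed plastic box 100 x 56 x 48 mm (length along its x, width along its y, height along z), about 0.3 kg, bright blue sides with a black seam, grey latches on its two short ends (3 mm proud at most), flat lid with a dark window showing screws; this point is half-way up, 24 mm above its underside. It starts flat on the bench, lid up. Grip it across its 56 mm width, on the two long sides. Either end may point either way.
- orange_case_center (a point): centre of the orange fastener case, a loose closed plastic box 100 x 56 x 48 mm (length along its x, width along its y, height along z), about 0.3 kg, orange sides with a black seam, grey latches on its two short ends (3 mm proud at most), flat lid with a dark window showing screws; this point is half-way up, 24 mm above its underside. It starts flat on the bench, lid up. Grip it across its 56 mm width, on the two long sides. Either end may point either way.
- green_case_center (a point): centre of the green fastener case, a loose closed plastic box 100 x 56 x 48 mm (length along its x, width along its y, height along z), about 0.3 kg, green sides with a black seam, grey latches on its two short ends (3 mm proud at most), flat lid with a dark window showing screws; this point is half-way up, 24 mm above its underside. It starts flat on the bench, lid up. Grip it across its 56 mm width, on the two long sides. Either end may point either way.
- white_case_center (a point): centre of the white fastener case, a loose closed plastic box 100 x 56 x 48 mm (length along its x, width along its y, height along z), about 0.3 kg, white sides with a black seam, grey latches on its two short ends (3 mm proud at most), flat lid with a dark window showing screws; this point is half-way up, 24 mm above its underside. It starts flat on the bench, lid up. Grip it across its 56 mm width, on the two long sides. Either end may point either way.
- board_top (a point): centre of the upper face of the black carrying board, fixed, 150 mm along its x by 110 mm along its y, 12 mm thick, lying on the bench, light stripes near its two short ends
- mat_top (a point): centre of the upper face of the red ribbed rubber mat, fixed, 150 mm along its x by 110 mm along its y, 4 mm thick, lying on the bench
- tin_center (a point): centre of a small closed paint tin, dark purple band and bare metal lid, 64 mm across and 66 mm high, loose, upright (this point 33 mm above the bench). A bystander: leave alone.
- tape_center (a point): centre of a grey roll of tape lying flat, 90 mm outside, 50 mm hole, 30 mm high, loose (this point 15 mm above the bench). A bystander: leave alone.
Mind the look-alikes: they are no part of the job. Leave any pink look-alike of the part that bears orange_case_center alone.

How it is judged:
By the outcome, as a careful person would: the job done as asked, in the order asked, and still so for the second after the job is handed in, with the robot touching nothing.
It also fails if it takes over 125 s, if anything falls off the work surface, if the arm or the gripper's body presses on something with over 40 N, if the wrist force passes 120 N, or if a joint passes its speed limit or range.

ROBOT

A 6-joint arm with a two-finger parallel gripper is mounted at the origin on the work surface. World frame = base frame: x ahead of the robot, y to its left, z up, the work surface at z = 0. Lengths are in mm, angles in degrees, forces in N, time in s.
With the tool pointing down it reaches from about 350 to 850 mm from the base axis. Payload 8.1 kg.
Tool frame: the origin (TCP) lies midway between the tips of the shut fingers; the grasp point (between the pads) lies 19 mm behind it (hold_point_z is the distance from the TCP to the grasp point, in mm); z points along the fingers, y is the direction in which the jaws open and shut (so a half turn about z gives the same grasp; the last joint's range is limited). The gripper opens to 85 mm and grips with 20 to 120 N. Pads are 22 mm wide; open, the fingers measure 114 mm over their backs; the gripper's body (76 mm by 85 mm) begins 54 mm behind the grasp point. The pads swing forward as they close: fully open they stand 13 mm farther back than shut.
Start: joints at [69.248, 7.471, 85.268, -0, 87.261, -4.893], TCP at [163.945, 577.172, 231.292] pointing down, gripper open.
Joint ranges: [-169.43, 169.43], [-51.17, 129.36], [1.28, 143.12], [-76.62, 256.62], [0, 156.53], [-152.29, 152.29]. Speed limits (degrees/s): [136.94, 136.94, 159.86, 180, 180, 180].

INTERFACE

Orientations are given as [roll, pitch, yaw] about the fixed x, y, z axes, in that order (R = Rz(yaw) Ry(pitch) Rx(roll)).
In Python, from bench import sense, snapshot, camera_params, hand_in, hold_point_z gives the robot as it stands.
- The arm moves only by the tool servo_tool, never from a script. Its argument "motion" is a list of rows, each a list of 7 numbers: the finger opening in mm, from 0 to 85.4, then the shift along the tool's x, y, z in mm, then the turn, a rotation vector about the tool's x, y, z in rad. A call has 1 to 10 rows; each row shifts and turns the pose as measured when the row begins, along the tool's axes as they then stand; what a row does not reach is not made up. A row lasts 1/10 s, in which the tool goes at most 50 mm and 8.59 degrees, less where a joint would pass 70% of its speed; a pose out of reach is approached as far as the arm can. A call with a gripper value outside its range is refused whole. The fingers move at their own pace and stop on an object; "force" is the grip in N (left out, the last holds). Time passes only in rows, so rows that do not move let the fingers close. It gives the time, the measured TCP pose, the force and the opening at its end, in the units of the state.
- sense(): the state, without advancing time (a new reading comes with each control period).
- snapshot(name): name is "scene" or "side" or "wrist"; returns the picture (420x560x3 uint8, blue, green, red); there is no depth.
- camera_params(name): a dict with "fx", "fy", "cx", "cy" (pixels), "R" (3x3) and "t" (3): a world point X has camera coordinates R X + t; the wrist camera has in their place "tool_from_camera" (4x4, takes a point from camera to tool coordinates, whose origin is the TCP and whose axes are the flange's). Camera axes: x right, y down, z forward; pixel columns grow to the right and rows downward; lengths in mm; the calibration is good to about 2 mm. A picture is of the moment at which its call begins: read the wrist's pose just before it. camera_params takes no time and is no camera call.
- hand_in(): hands the job in, once; it reports no verdict.
The state is a dict: "time": time; "joint_pos": joint angles; "qd": joint speeds; "joint_efforts": joint torques, N m; "tool_pos": TCP position; "tcp_rot": TCP orientation; "ft_force": force on the tool from outside, world axes, zero at the start; "wrist_torque": the same for the moment, N m; "finger_gap": finger opening in mm.
Only numpy, scipy, OpenCV 4.12 (cv2) and the standard library are available. Lean on these libraries where they do the work, as an engineer would, in place of code of your own. Each camera call takes 0.05 s, during which the arm holds its last target. There are 200 camera calls.

## Working session

There is one attempt and no reset: what is moved stays moved. The work goes in short steps, Python scripts to look and compute and a tool call to move; the robot and the scene stay as the last step left them, time stands still between calls to the robot, and variables do not carry over. Pictures are saved under pics/ and viewed, about 12 in all and at most 16, crops included, and the job is handed in when it is done.

Besides the shell and the picture viewer there is one more tool, called after "Request:" in YAML: its name, and indented under it one key for each argument. servo_tool: Moves the arm, as the interface text tells. Its arguments: {"type":"object","properties":{"motion":{"type":"array"},"force":{"type":"number"}},"required":["motion"]}

```bash
mkdir -p pics; ls; python3 - <<'E'
from bench import *
import cv2
for n in("scene","side","wrist"):
    s=sense(); cv2.imwrite(f"pics/{n}0.png",snapshot(n)); print(n,camera_params(n))
print(s, hold_point_z)
E
```

```text
pics
scene {'fx': 414.8764111324108, 'fy': 414.8764111324108, 'cx': 278.7469776398393, 'cy': 208.5425797500516, 'R': array([[-0.6911977 ,  0.7224538 ,  0.01749985],
       [ 0.40253152,  0.40500193, -0.82093959],
       [-0.6001784 , -0.56038731, -0.57074683]]), 't': array([ 295.5561172 , -172.79492034, 1378.9647868 ])}
side {'fx': 439.5253049101417, 'fy': 439.5253049101417, 'cx': 276.9820289081692, 'cy': 204.74648362480173, 'R': array([[ 0.67281779, -0.73960815, -0.01720485],
       [-0.41730236, -0.36020955, -0.83433076],
       [ 0.61088048,  0.56853221, -0.55099562]]), 't': array([-321.69724538,  258.07247493,  794.39642199])}
wrist {'fx': 351.4834806375501, 'fy': 351.4834806375501, 'cx': 282.3368736311505, 'cy': 206.69804423756423, 'tool_from_camera': array([[-3.91700061e-04, -9.55507023e-01, -2.94968092e-01,
         7.65584489e+01],
       [ 9.99999688e-01, -1.71962835e-04, -7.70890983e-04,
         1.81381095e-01],
       [ 6.85868199e-04, -2.94968302e-01,  9.55506793e-01,
        -1.43064672e+02],
       [ 0.00000000e+00,  0.00000000e+00,  0.00000000e+00,
         1.00000000e+00]])}
{'time': 0.1, 'joint_pos': array([ 6.92486316e+01,  7.51176634e+00,  8.53245966e+01, -1.32864179e-03,
        8.72623799e+01, -4.89335510e+00]), 'qd': array([-0.06214986, -0.00778936, -0.18034242, -0.05580622,  0.0589531 ,
        0.01239095]), 'joint_efforts': array([ 1.41901626e-03, -5.70950782e+01, -5.01942194e+01, -1.56109140e-04,
        8.24323244e-03, -1.73317829e-05]), 'tool_pos': array([163.75991436, 576.68674808, 230.32414807]), 'tcp_rot': array([-1.79901504e+02, -7.10071551e-03,  1.64142045e+02]), 'ft_force': array([-0.82572682,  0.12348062,  0.28190553]), 'wrist_torque': array([-0.01465264,  0.01381502,  0.03238301]), 'finger_gap': 85.21189698763106} 18.700000000000003
```

```bash
python3 - <<'E'
import cv2,numpy as np
a=[cv2.imread(f"pics/{n}0.png") for n in("scene","side","wrist")]
for n,i in zip("sdw",a): cv2.imwrite(f"pics/{n}b.png",cv2.resize(i,(800,600),interpolation=cv2.INTER_CUBIC))
E
```

```text
(no output)
```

View pics/sb.png

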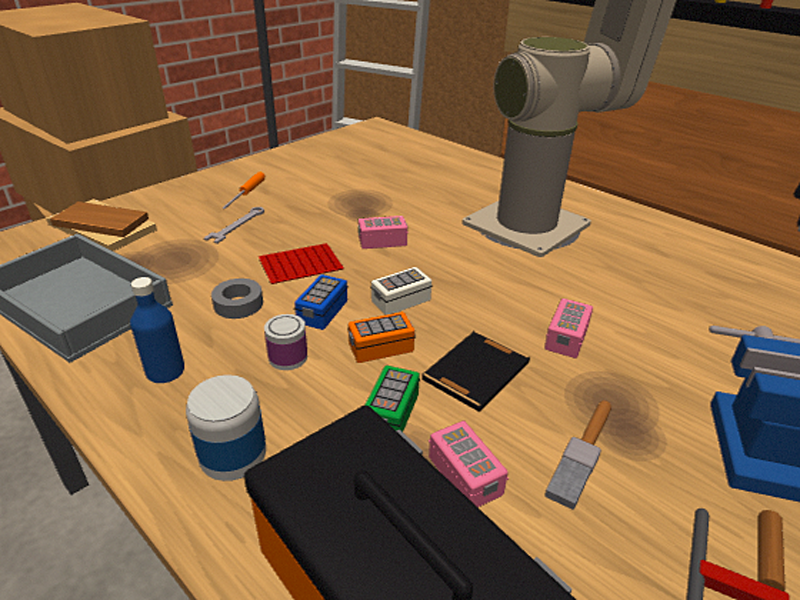

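View pics/db.png

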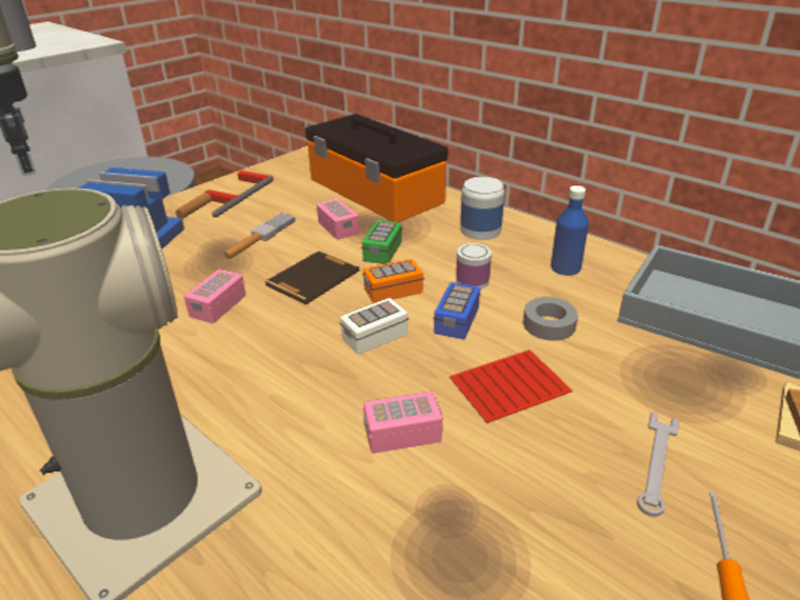

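The scene view (800x600) shows white at about (402,289), orange (381,336), green (392,395), blue (322,300), the board at (476,368) and the mat at (300,263). The tin is beside blue, the tape is left of it, and there are three pink look-alikes. The side view agrees. Next I'll enlarge both to read corners.

```bash
python3 - <<'E'
import cv2
a=cv2.imread("pics/scene0.png")[160:310,170:390]; cv2.imwrite("pics/sc.png",cv2.resize(a,None,fx=3.6,fy=3.6,interpolation=cv2.INTER_CUBIC))
a=cv2.imread("pics/side0.png")[140:300,170:410]; cv2.imwrite("pics/dc.png",cv2.resize(a,None,fx=3.3,fy=3.3,interpolation=cv2.INTER_CUBIC))
E
```

```text
(no output)
```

View pics/sc.png

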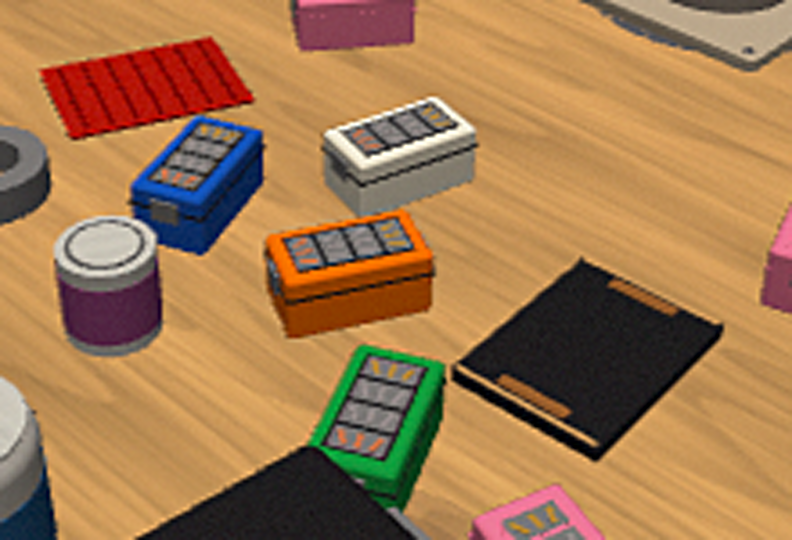

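View pics/dc.png

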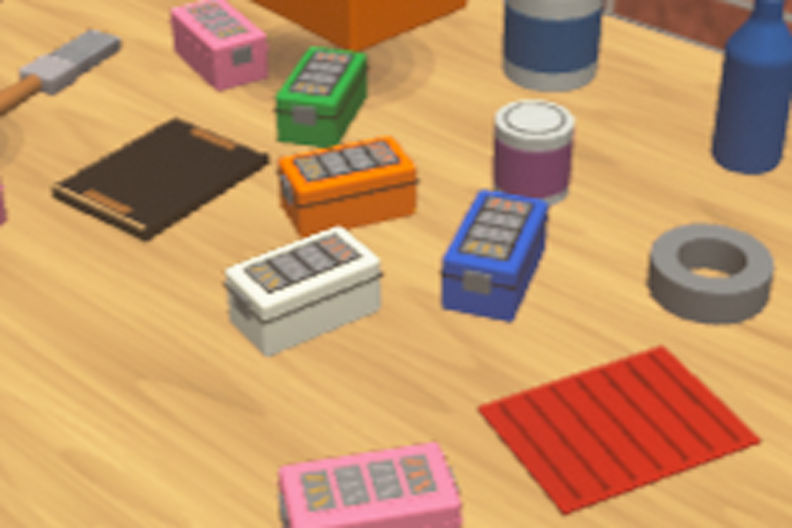

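The crops give clear lid, board and mat corners, apart from one green corner hidden by the toolbox in the scene view. I'll triangulate them.

```bash
cat > h.py <<'E'
import numpy as np,cv2
from bench import *
from scipy.spatial.transform import Rotation as Ro
def P(n):
    c=camera_params(n);K=np.array([[c['fx'],0,c['cx']],[0,c['fy'],c['cy']],[0,0,1]])
    return K@np.c_[c['R'],c['t']]
def Pw(s):
    c=camera_params('wrist');T=np.eye(4);T[:3,:3]=Ro.from_euler('xyz',s['tcp_rot'],degrees=True).as_matrix();T[:3,3]=s['tool_pos']
    K=np.array([[c['fx'],0,c['cx']],[0,c['fy'],c['cy']],[0,0,1]])
    return K@np.linalg.inv(T@c['tool_from_camera'])[:3]
def onplane(P,uv,z):
    H=np.linalg.inv(P[:,[0,1,3]]+np.outer(P[:,2],[0,0,z]))if 0 else np.linalg.inv(np.c_[P[:,0],P[:,1],P[:,2]*z+P[:,3]])
    q=np.c_[uv,np.ones(len(uv))]@H.T
    return q[:,:2]/q[:,2:]
def tri(PA,PB,a,b):
    X=cv2.triangulatePoints(PA,PB,np.array(a,float).T,np.array(b,float).T);return (X[:3]/X[3]).T
def rect(X):
    (c,(w,h),ang)=cv2.minAreaRect(X[:,:2].astype(np.float32))
    L=[np.linalg.norm(X[i,:2]-X[i-1,:2]) for i in range(4)]
    v=sum((X[i,:2]-X[i-1,:2])*(1 if (X[i,:2]-X[i-1,:2])@e>0 else -1) for e in [max(((X[i,:2]-X[i-1,:2]) for i in range(4)),key=np.linalg.norm)] for i in range(4) if abs((X[i,:2]-X[i-1,:2])@e)>.5*e@e)
    return X.mean(0).round(1),np.round(L,0),round(np.degrees(np.arctan2(v[1],v[0]))%180,1)
E
python3 - <<'E'
from h import *
sc=lambda a:np.array(a)/3.6+[170,160]-.36
sd=lambda a:np.array(a)/3.3+[170,140]-.35
D=dict(white=([(323,137),(436,97),(477,135),(360,172)],[(382,267),(270,312),(226,277),(338,228)]),
orange=([(265,241),(405,211),(434,260),(282,289)],[(416,176),(290,200),(278,157),(405,136)]),
green=([(365,346),(444,363),(388,487),(313,450)],[(338,112),(276,102),(308,47),(367,53)]),
blue=([(200,116),(263,133),(207,209),(131,186)],[(517,268),(443,256),(483,190),(548,198)]),
board=([(583,260),(722,325),(597,455),(453,370)],[(147,238),(53,190),(177,119),(270,157)]),
mat=([(41,70),(212,38),(254,100),(75,137)],[(760,440),(566,513),(478,408),(662,346)]))
for k,(a,b) in D.items():
    X=tri(P('scene'),P('side'),sc(a),sd(b)); print(k,*rect(X),X[:,2].round(0))
    z={'board':12,'mat':4}.get(k,48)
    for p,u in((P('scene'),sc(a)),(P('side'),sd(b))): print('   ',*rect(np.c_[onplane(p,u,z),np.full(4,z)]))
print(tri(P('scene'),P('side'),[sc((107,243)),(166.6,203.9)],[sd((534,119)),sd((712,258))]))
E
```

```text
white [432.4   7.8  42.2] [56. 97. 56. 99.] 166.7 [41. 44. 41. 44.]
    [437.3  15.2  48. ] [ 52. 101.  59.  97.] 166.3
    [427.9   0.6  48. ] [60. 93. 53. 99.] 167.7
orange [556.3  78.7  42.8] [ 56. 102.  60. 104.] 151.3 [40. 42. 46. 44.]
    [560.1  84.8  48. ] [ 51.  98.  56. 101.] 153.4
    [551.3  72.2  48. ] [ 62. 102.  65. 107.] 149.6
green [650.5 197.   43.9] [ 98.  53. 105.  53.] 27.3 [41. 43. 44. 48.]
    [651.8 202.   48. ] [ 91.  49. 104.  49.] 25.8
    [646.9 189.9  48. ] [110.  56. 105.  55.] 29.0
blue [560.3 -66.2  46.4] [97. 53. 96. 54.] 22.3 [48. 46. 44. 48.]
    [559.9 -61.1  48. ] [98. 52. 99. 60.] 23.3
    [561.1 -69.4  48. ] [96. 54. 94. 50.] 21.6
board [488.5 229.    7.6] [149. 109. 149. 110.] 4.7 [6. 9. 7. 8.]
    [490.7 233.1  12. ] [146. 107. 151. 108.] 4.7
    [485.  221.5  12. ] [150. 112. 146. 109.] 4.7
mat [ 480.4 -229.9    2.8] [109. 147. 109. 147.] 157.2 [3. 2. 2. 3.]
    [ 480.8 -226.4    4. ] [109. 147. 108. 145.] 156.9
    [ 480.9 -231.4    4. ] [108. 147. 109. 148.] 157.6
[[ 679.71396005  -11.64253529   66.24878878]
 [ 651.2460868  -195.17973732   28.60008137]]
```

Every measured size agrees with the text. The heights read about 4 mm low, a calibration bias, so I'll trust 48 and 12 mm. Next I'll check the toolbox clearance near green and plan the first move.

```bash
cat >> h.py <<'E'
def plan(x,y,z,yaw,step=40,n=None):
    s=sense();R=Ro.from_euler('xyz',s['tcp_rot'],degrees=True);p=s['tool_pos'];T=Ro.from_euler('xyz',[180,0,yaw],degrees=True)
    rv=(R.inv()*T).as_rotvec();d=np.array([x,y,z])-p
    n=n or int(max(1,np.ceil(np.linalg.norm(d)/step),np.ceil(np.linalg.norm(rv)/np.radians(7))))
    print('t',round(s['time'],2),'p',p.round(1),s['tcp_rot'].round(1),'gap',round(s['finger_gap'],1),'f',s['ft_force'].round(1),'d',d.round(1),'n',n)
    for i in range(n):
        print([*(R*Ro.from_rotvec(rv*i/n)).inv().apply(d/n).round(1).tolist(),*(rv/n).round(3).tolist()])
E
python3 - <<'E'
from h import *
print(onplane(P('side'),np.array([(397,217),(315,178),(445,190),(403,450),(340,235)])/1.4286,0).round(0))
plan(560,-66,230,202)
E
```

```text
[[ 791.  280.]
 [ 819.  594.]
 [ 978.  289.]
 [ 277. -197.]
 [ 646.  316.]]
t 0.15 p [163.8 576.8 230.5] [-179.9   -0.   164.1] gap 85.6 f [-0.2 -1.   0.2] d [ 3.962e+02 -6.428e+02 -5.000e-01] n 19
[-29.3, -26.8, 0.1, -0.0, -0.0, -0.035]
[-28.4, -27.8, 0.1, -0.0, -0.0, -0.035]
[-27.4, -28.8, 0.1, -0.0, -0.0, -0.035]
[-26.3, -29.7, 0.1, -0.0, -0.0, -0.035]
[-25.3, -30.6, 0.1, -0.0, -0.0, -0.035]
[-24.2, -31.5, 0.1, -0.0, -0.0, -0.035]
[-23.1, -32.3, 0.1, -0.0, -0.0, -0.035]
[-22.0, -33.1, 0.1, -0.0, -0.0, -0.035]
[-20.8, -33.9, 0.1, -0.0, -0.0, -0.035]
[-19.6, -34.6, 0.0, -0.0, -0.0, -0.035]
[-18.4, -35.2, 0.0, -0.0, -0.0, -0.035]
[-17.2, -35.8, 0.0, -0.0, -0.0, -0.035]
[-15.9, -36.4, 0.0, -0.0, -0.0, -0.035]
[-14.6, -36.9, 0.0, -0.0, -0.0, -0.035]
[-13.3, -37.4, 0.0, -0.0, -0.0, -0.035]
[-12.0, -37.9, 0.0, -0.0, -0.0, -0.035]
[-10.7, -38.3, 0.0, -0.0, -0.0, -0.035]
[-9.4, -38.6, 0.0, -0.0, -0.0, -0.035]
[-8.0, -38.9, 0.0, -0.0, -0.0, -0.035]
```

The toolbox corner is at about (791,280), clear of green.

Request:
servo_tool:
  motion:
    - [85,-29,-27,0,0,0,-0.035]
    - [85,-28,-28,0,0,0,-0.035]
    - [85,-27,-29,0,0,0,-0.035]
    - [85,-26,-30,0,0,0,-0.035]
    - [85,-25,-31,0,0,0,-0.035]
    - [85,-24,-31,0,0,0,-0.035]
    - [85,-23,-32,0,0,0,-0.035]
    - [85,-22,-33,0,0,0,-0.035]
    - [85,-21,-34,0,0,0,-0.035]
    - [85,-20,-35,0,0,0,-0.035]
  force: 40

```text
time: 1.15
tool_pos: [375.9, 229.6, 226.6]
tcp_rot: [-179.7, -0.2, -174.5]
ft_force: [0.9, 1.0, 0.6]
finger_gap: 85.1
```

```bash
python3 -c "
from h import *
plan(560,-66,230,202)"
```

```text
t 1.15 p [375.9 229.6 226.6] [-179.7   -0.2 -174.5] gap 85.1 f [0.9 1.  0.6] d [ 184.1 -295.6    3.4] n 9
[-17.2, -34.7, -0.3, -0.0, -0.001, -0.032]
[-16.1, -35.2, -0.3, -0.0, -0.001, -0.032]
[-15.0, -35.7, -0.3, -0.0, -0.001, -0.032]
[-13.8, -36.1, -0.3, -0.0, -0.001, -0.032]
[-12.7, -36.6, -0.3, -0.0, -0.001, -0.032]
[-11.5, -37.0, -0.3, -0.0, -0.001, -0.032]
[-10.3, -37.3, -0.3, -0.0, -0.001, -0.032]
[-9.1, -37.6, -0.3, -0.0, -0.001, -0.032]
[-7.9, -37.9, -0.4, -0.0, -0.001, -0.032]
```

Tracking is good.

Request:
servo_tool:
  motion:
    - [85,-17,-35,-0.5,0,0,-0.032]
    - [85,-16,-35,-0.5,0,0,-0.032]
    - [85,-15,-36,-0.5,0,0,-0.032]
    - [85,-14,-36,-0.5,0,0,-0.032]
    - [85,-13,-37,-0.5,0,0,-0.032]
    - [85,-11,-37,-0.5,0,0,-0.032]
    - [85,-10,-37,-0.5,0,0,-0.032]
    - [85,-9,-38,-0.5,0,0,-0.032]
    - [85,-8,-38,-0.5,0,0,-0.032]
    - [85,0,0,0,0,0,0]

```text
time: 2.15
tool_pos: [566.7, -84.7, 229.3]
tcp_rot: [-179.8, -0.4, -157.5]
ft_force: [-0.4, 0.9, -0.8]
finger_gap: 84.9
```

```bash
python3 -c "
from h import *
plan(560,-66,230,202)
s=sense();i=snapshot('wrist');np.save('pics/w1.npy',Pw(s));cv2.imwrite('pics/w1.png',cv2.resize(i,(784,588),interpolation=cv2.INTER_CUBIC))"
```

```text
t 2.15 p [566.7 -84.7 229.3] [-179.8   -0.4 -157.5] gap 84.9 f [-0.4  0.9 -0.8] d [-6.7 18.7  0.7] n 1
[-1.0, 19.8, -0.7, -0.003, -0.007, 0.009]
```

View pics/w1.png

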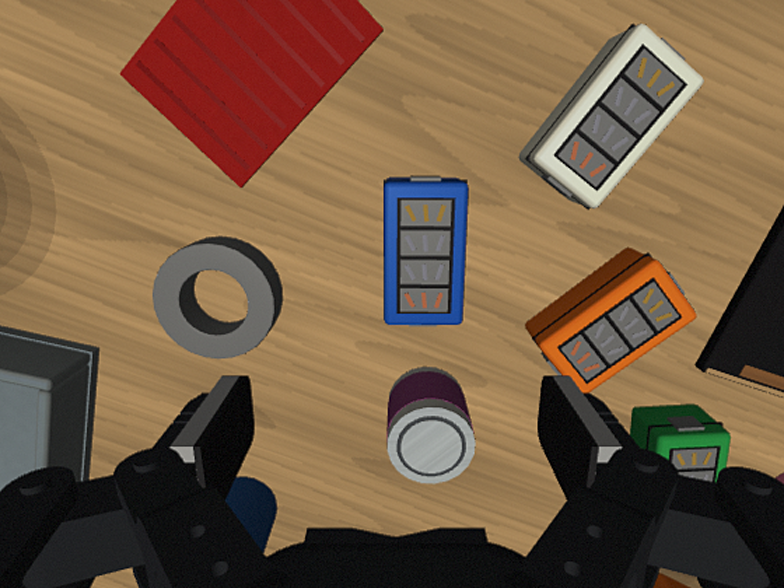

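The wrist view shows blue's lid corners at (385,179), (467,179), (463,324) and (385,324). White's are (641,26), (703,80), (592,209) and (532,160); orange's are (656,255), (695,312), (587,393) and (543,343).

```bash
python3 -c "
from h import *
p=np.load('pics/w1.npy')
for a in ([(385,179),(467,179),(463,324),(385,324)],[(641,26),(703,80),(592,209),(532,160)],[(656,255),(695,312),(587,393),(543,343)]):
    print(rect(np.c_[onplane(p,np.array(a)/1.4,48),np.full(4,48)]))
a=np.array([(122,73),(383,30),(242,187)])/1.4; print(onplane(p,a,4))
"
```

```text
(array([557.1, -66.8,  48. ]), array([100.,  53., 100.,  55.]), np.float64(22.7))
(array([433.6,   9.2,  48. ]), array([97., 51., 98., 52.]), np.float64(165.5))
(array([552.7,  80.3,  48. ]), array([95., 53., 93., 53.]), np.float64(155.0))
[[ 527.55094375 -305.79690289]
 [ 433.67043398 -148.67007556]
 [ 570.11084723 -205.63185706]]
```

```bash
python3 -c "
from h import *
plan(558,-66.5,90,202.5)"
```

```text
t 2.2 p [565.8 -82.9 229.3] [-179.9   -0.4 -157.5] gap 84.8 f [-0.6  0.6 -0.9] d [  -7.8   16.4 -139.3] n 4
[-0.0, 4.6, 34.8, -0.0, -0.002, -0.0]
[0.0, 4.6, 34.8, -0.0, -0.002, -0.0]
[0.1, 4.6, 34.8, -0.0, -0.002, -0.0]
[0.2, 4.6, 34.8, -0.0, -0.002, -0.0]
```

Request:
servo_tool:
  motion:
    - [85,0,6,25,0,-0.002,0]
    - [85,0,6,35,0,-0.002,0]
    - [85,0,4,35,0,-0.002,0]
    - [85,0,0,30,0,-0.002,0]
    - [85,0,0,15,0,0,0]
    - [85,0,0,0,0,0,0]

```text
time: 2.8
tool_pos: [557.3, -63.3, 85.3]
tcp_rot: [180.0, 0.1, -157.5]
ft_force: [-0.1, -0.3, 0.1]
finger_gap: 84.8
```

```bash
python3 -c "
from h import *
plan(558,-66.5,10,202.5)"
```

```text
t 2.8 p [557.3 -63.3  85.3] [ 1.800e+02  1.000e-01 -1.575e+02] gap 84.8 f [-0.1 -0.3  0.1] d [  0.7  -3.2 -75.3] n 2
[0.4, -1.6, 37.6, 0.0, 0.001, -0.0]
[0.3, -1.6, 37.6, 0.0, 0.001, -0.0]
```

Request:
servo_tool:
  motion:
    - [85,0,-2,20,0,0,0]
    - [85,0,-1,22,0,0,0]
    - [85,0,0,18,0,0,0]
    - [85,0,0,10,0,0,0]
    - [85,0,0,4,0,0,0]
    - [85,0,0,0,0,0,0]

```text
time: 3.4
tool_pos: [561.4, -62.8, 15.6]
tcp_rot: [-179.8, 0.5, -157.4]
ft_force: [-0.4, 0.3, 0.6]
finger_gap: 84.9
```

Request:
servo_tool:
  motion:
    - [50,0,0,0,0,0,0]
    - [50,0,0,0,0,0,0]
    - [50,0,0,0,0,0,0]
    - [50,0,0,0,0,0,0]
    - [50,0,0,0,0,0,0]
    - [50,0,0,0,0,0,0]
  force: 40

```text
time: 4.0
tool_pos: [563.6, -63.2, 19.1]
tcp_rot: [-179.7, 0.7, -157.4]
ft_force: [0.0, 0.2, -3.0]
finger_gap: 55.4
```

The grip is a bit high because the tool drifted up, so I'll open, go lower, correct and close again.

Request:
servo_tool:
  motion:
    - [85,2,0,0,0,-0.006,0]
    - [85,2,0,0,0,-0.004,0]
    - [85,0,0,0,0,0,0]
    - [85,0,0,5,0,0,0]
    - [85,0,0,5,0,0,0]

```text
time: 4.5
tool_pos: [560.9, -65.2, 9.8]
tcp_rot: [-179.6, 1.4, -157.4]
ft_force: [-0.0, 1.1, 0.4]
finger_gap: 84.7
```

```bash
python3 -c "
from h import *
plan(558,-65.5,6,202.5)"
```

```text
t 4.5 p [560.9 -65.2   9.8] [-179.6    1.4 -157.4] gap 84.7 f [-0.   1.1  0.4] d [-2.9 -0.3 -3.8] n 1
[2.8, 0.8, 3.8, -0.007, 0.025, 0.002]
```

Request:
servo_tool:
  motion:
    - [85,2,0,2,-0.004,0.014,0]
    - [85,1,0,2,-0.003,0.01,0]
    - [50,0,0,1,0,0,0]
    - [50,0,0,1,0,0,0]
    - [50,0,0,0,0,0,0]
    - [50,0,0,0,0,0,0]
    - [50,0,0,0,0,0,0]

```text
time: 5.2
tool_pos: [557.3, -66.2, 1.8]
tcp_rot: [179.9, -0.2, -157.4]
ft_force: [0.1, -0.3, -0.2]
finger_gap: 55.6
```

```bash
python3 -c "
from h import *
plan(558,-65.5,170,202)"
```

```text
t 5.2 p [557.3 -66.2   1.8] [ 179.9   -0.2 -157.4] gap 55.6 f [ 0.1 -0.3 -0.2] d [  0.7   0.7 168.2] n 5
[-0.1, 0.1, -33.6, 0.0, -0.001, 0.002]
[-0.1, 0.1, -33.6, 0.0, -0.001, 0.002]
[-0.1, 0.1, -33.6, 0.0, -0.001, 0.002]
[-0.1, 0.1, -33.6, 0.0, -0.001, 0.002]
[-0.2, 0.1, -33.6, 0.0, -0.001, 0.002]
```

Request:
servo_tool:
  motion:
    - [50,0,0,-15,0,0,0]
    - [50,0,0,-30,0,0,0]
    - [50,0,0,-35,0,0,0]
    - [50,0,0,-35,0,0,0]
    - [50,0,0,-25,0,0,0]
    - [50,0,0,-10,0,0,0]
    - [50,0,0,0,0,0,0]

```text
time: 5.9
tool_pos: [555.3, -65.8, 160.0]
tcp_rot: [179.8, -0.3, -157.4]
ft_force: [-0.0, 0.6, -3.0]
finger_gap: 55.7
```

```bash
python3 -c "
from h import *
plan(488,229,160,184.7,30)"
```

```text
t 5.9 p [555.3 -65.8 160. ] [ 179.8   -0.3 -157.4] gap 55.7 f [-0.   0.6 -3. ] d [-67.3 294.8  -0. ] n 11
[-4.7, 27.1, 0.1, 0.0, -0.001, 0.028]
[-3.9, 27.2, 0.1, 0.0, -0.001, 0.028]
[-3.1, 27.3, 0.1, 0.0, -0.001, 0.028]
[-2.3, 27.4, 0.1, 0.0, -0.001, 0.028]
[-1.6, 27.4, 0.1, 0.0, -0.001, 0.028]
[-0.8, 27.5, 0.1, 0.0, -0.001, 0.028]
[0.0, 27.5, 0.0, 0.0, -0.001, 0.028]
[0.8, 27.5, 0.0, 0.0, -0.001, 0.028]
[1.6, 27.4, 0.0, 0.0, -0.001, 0.028]
[2.4, 27.4, 0.0, 0.0, -0.001, 0.028]
[3.1, 27.3, 0.0, 0.0, -0.001, 0.028]
```

Request:
servo_tool:
  motion:
    - [50,-4,18,0,0,0,0.028]
    - [50,-4,27,0,0,0,0.028]
    - [50,-3,27,0,0,0,0.028]
    - [50,-2,27,0,0,0,0.028]
    - [50,-2,27,0,0,0,0.028]
    - [50,-1,27,0,0,0,0.028]
    - [50,0,16,0,0,0,0.028]
    - [50,0,6,0,0,0,0.028]
    - [50,0,0,0,0,0,0.028]
    - [50,0,0,0,0,0,0]

```text
time: 6.9
tool_pos: [506.4, 112.2, 143.6]
tcp_rot: [179.7, -1.7, -172.5]
ft_force: [-0.6, -0.3, -2.1]
finger_gap: 55.4
```

```bash
python3 -c "
from h import *
plan(488,229,160,184.7,30)
s=sense();i=snapshot('wrist');np.save('pics/w2.npy',Pw(s));cv2.imwrite('pics/w2.png',cv2.resize(i,(784,588),interpolation=cv2.INTER_CUBIC))"
```

```text
t 6.9 p [506.4 112.2 143.6] [ 179.7   -1.7 -172.5] gap 55.4 f [-0.6 -0.3 -2.1] d [-18.4 116.8  16.4] n 4
[0.9, 29.6, -3.9, 0.001, -0.008, 0.012]
[1.2, 29.5, -4.0, 0.001, -0.008, 0.012]
[1.5, 29.5, -4.0, 0.001, -0.008, 0.012]
[1.9, 29.5, -4.0, 0.001, -0.008, 0.012]
```

View pics/w2.png

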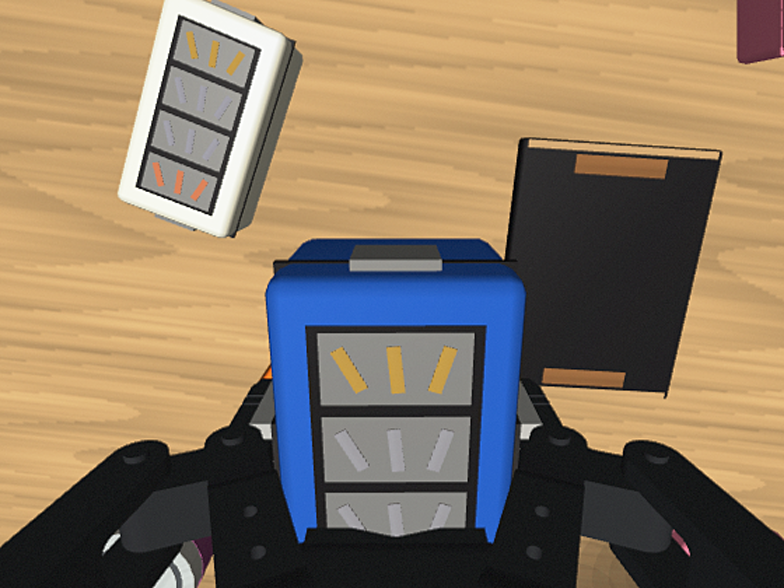

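The held blue case sits square. The board corners are at about (521,139), (721,152) and (667,397), with the fourth behind the case. White's lid corners are (176,-3), (290,37), (237,237) and (119,197).

```bash
python3 -c "
from h import *
p=np.load('pics/w2.npy')
a=onplane(p,np.array([(521,139),(721,152),(667,397)])/1.4,12); print(a,np.linalg.norm(a[0]-a[1]),np.linalg.norm(a[2]-a[1]),(a[0]+a[2])/2, np.degrees(np.arctan2(*(a[2]-a[1])[::-1])),np.degrees(np.arctan2(*(a[0]-a[1])[::-1])))
print(onplane(p,np.array([(267,280),(524,280)])/1.4,143.6-2+48))
plan(488,228,150,185,30)
"
```

```text
[[418.44104653 170.00563488]
 [410.87524766 279.11417065]
 [557.49075573 290.55930133]] 109.37053483358336 147.06154569206285 [487.96590113 230.28246811] 4.463583307312636 -86.03334829365657
[[463.54882888  80.13340915]
 [456.60612661 133.18910588]]
t 6.95 p [506.3 112.1 143.5] [ 179.7   -1.8 -172.4] gap 55.4 f [-0.6  0.8 -3. ] d [-18.3 115.9   6.5] n 4
[0.8, 29.3, -1.5, 0.001, -0.008, 0.011]
[1.1, 29.3, -1.5, 0.001, -0.008, 0.011]
[1.4, 29.3, -1.6, 0.001, -0.008, 0.011]
[1.7, 29.3, -1.6, 0.001, -0.008, 0.011]
```

Board centre is about (488.5, 230), angle 4.5°. The two measurements agree.

Request:
servo_tool:
  motion:
    - [50,1,22,-2,0,-0.008,0.011]
    - [50,1,29,-2,0,-0.008,0.011]
    - [50,1,29,-2,0,-0.008,0.011]
    - [50,1,22,-1,0,-0.008,0.011]
    - [50,0,8,0,0,0,0]
    - [50,0,2,0,0,0,0]
    - [50,0,0,0,0,0,0]

```text
time: 7.65
tool_pos: [487.2, 222.6, 145.2]
tcp_rot: [179.9, -0.4, -175.0]
ft_force: [0.0, -0.2, -1.5]
finger_gap: 55.7
```

```bash
python3 -c "
from h import *
plan(488.5,230,100,184.5,30)"
```

```text
t 7.65 p [487.2 222.6 145.2] [ 179.9   -0.4 -175. ] gap 55.7 f [ 0.  -0.2 -1.5] d [  1.3   7.4 -45.2] n 2
[-1.1, 3.6, 22.6, 0.001, -0.003, 0.005]
[-1.0, 3.6, 22.6, 0.001, -0.003, 0.005]
```

Go down to about z=50.

Request:
servo_tool:
  motion:
    - [50,-1,4,15,0,-0.002,0.005]
    - [50,-1,3,25,0,-0.002,0.004]
    - [50,0,0,25,0,0,0]
    - [50,0,0,18,0,0,0]
    - [50,0,0,6,0,0,0]
    - [50,0,0,0,0,0,0]

```text
time: 8.25
tool_pos: [491.1, 223.6, 53.5]
tcp_rot: [-180.0, -0.1, -175.8]
ft_force: [-0.2, -0.4, -2.6]
finger_gap: 56.0
```

```bash
python3 -c "
from h import *
plan(488.5,230,15,184.5,30)"
```

```text
t 8.25 p [491.1 223.6  53.5] [-1.800e+02 -1.000e-01 -1.758e+02] gap 56.0 f [-0.2 -0.4 -2.6] d [ -2.6   6.4 -38.5] n 2
[1.0, 3.3, 19.3, -0.0, -0.001, -0.002]
[1.0, 3.3, 19.3, -0.0, -0.001, -0.002]
```

Request:
servo_tool:
  motion:
    - [50,1,4,8,0,0,0]
    - [50,1,3,10,0,0,-0.002]
    - [50,0,1,6,0,0,0]
    - [50,0,0,2,0,0,0]
    - [50,0,0,0,0,0,0]

```text
time: 8.75
tool_pos: [490.6, 232.1, 28.4]
tcp_rot: [180.0, 0.2, -175.7]
ft_force: [-0.2, 0.2, -2.4]
finger_gap: 56.0
```

```bash
python3 -c "
from h import *
plan(488.5,230,15,184.5,30)"
```

```text
t 8.75 p [490.6 232.1  28.4] [ 180.     0.2 -175.7] gap 56.0 f [-0.2  0.2 -2.4] d [ -2.1  -2.1 -13.4] n 1
[2.3, -1.9, 13.3, 0.0, 0.003, -0.003]
```

Request:
servo_tool:
  motion:
    - [50,2,-2,4,0,0.003,-0.003]
    - [50,0,0,4,0,0,0]
    - [50,0,0,2,0,0,0]
    - [50,0,0,1,0,0,0]
    - [50,0,0,1,0,0,0]

```text
time: 9.25
tool_pos: [489.4, 230.0, 16.4]
tcp_rot: [180.0, 0.1, -175.5]
ft_force: [0.5, 0.2, -2.0]
finger_gap: 55.5
```

```bash
python3 -c "
from h import *
plan(488.5,230,15,184.5,30)"
```

```text
t 9.25 p [489.4 230.   16.4] [ 1.800e+02  1.000e-01 -1.755e+02] gap 55.5 f [ 0.5  0.2 -2. ] d [-0.9 -0.  -1.4] n 1
[0.9, 0.0, 1.4, 0.001, 0.001, 0.001]
```

Request:
servo_tool:
  motion:
    - [50,0.5,0,1,0,0,0]
    - [50,0.5,0,1,0,0,0]
    - [50,0,0,1,0,0,0]

```text
time: 9.55
tool_pos: [488.6, 230.0, 13.8]
tcp_rot: [180.0, 0.1, -175.5]
ft_force: [-6.1, -3.6, 12.4]
finger_gap: 55.4
```

Contact. Release, then rise.

Request:
servo_tool:
  motion:
    - [85,0,0,-0.5,0,0,0]
    - [85,0,0,0,0,0,0]
    - [85,0,0,0,0,0,0]
    - [85,0,0,0,0,0,0]
    - [85,0,0,-12,0,0,0]
    - [85,0,0,-30,0,0,0]
    - [85,0,0,-40,0,0,0]
    - [85,0,0,-40,0,0,0]
    - [85,0,0,-35,0,0,0]
    - [85,0,0,-15,0,0,0]

```text
time: 10.55
tool_pos: [486.4, 229.2, 194.3]
tcp_rot: [-180.0, -0.1, -175.5]
ft_force: [-0.2, 0.2, 0.1]
finger_gap: 84.9
```

```bash
python3 -c "
from h import *
plan(555,79.5,220,152.5,30)
s=sense();i=snapshot('wrist');np.save('pics/w3.npy',Pw(s));cv2.imwrite('pics/w3.png',cv2.resize(i,(784,588),interpolation=cv2.INTER_CUBIC))"
```

```text
t 10.55 p [486.4 229.2 194.3] [-1.800e+02 -1.000e-01 -1.755e+02] gap 84.9 f [-0.2  0.2  0.1] d [  68.6 -149.7   25.7] n 6
[-9.4, -25.8, -4.3, -0.0, -0.0, 0.093]
[-11.8, -24.8, -4.3, -0.0, -0.0, 0.093]
[-14.0, -23.6, -4.3, -0.0, -0.0, 0.093]
[-16.2, -22.2, -4.3, -0.0, -0.0, 0.093]
[-18.2, -20.6, -4.3, -0.0, -0.0, 0.093]
[-20.0, -18.8, -4.3, -0.0, -0.0, 0.093]
```

View pics/w3.png

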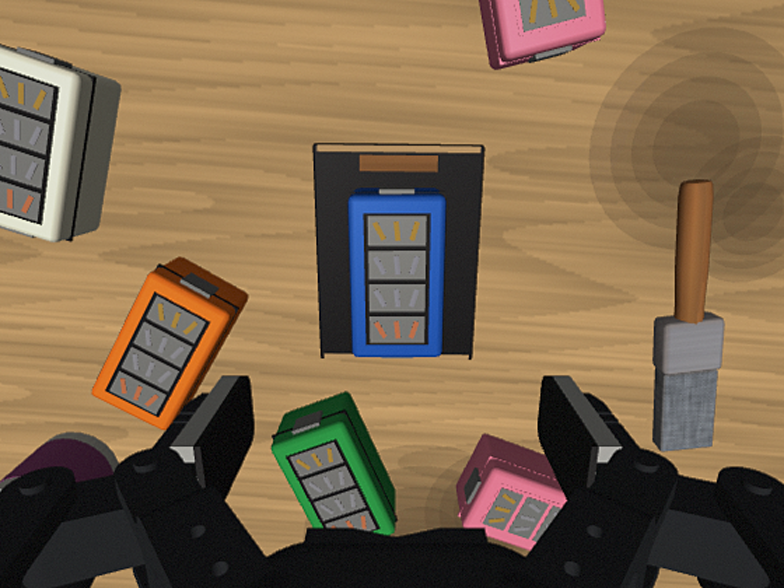

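Blue sits on the board: its lid corners are (349,195), (445,195), (441,356) and (355,356), and the board's are (314,144), (484,146), (471,359) and (322,358). Orange's lid corners are (156,272), (233,318), (168,429) and (92,390).

```bash
python3 -c "
from h import *
p=np.load('pics/w3.npy')
for z,a in((12,[(314,144),(484,146),(471,359),(322,358)]),(60,[(349,195),(445,195),(441,356),(355,356)]),(48,[(156,272),(233,318),(168,429),(92,390)])):
    print(rect(np.c_[onplane(p,np.array(a)/1.4,z),np.full(4,z)]))
plan(554,80,200,153,30)
"
```

```text
(array([488.1, 231.3,  12. ]), array([148., 108., 148., 108.]), np.float64(3.9))
(array([489.2, 231.1,  60. ]), array([98., 53., 98., 53.]), np.float64(4.9))
(array([554.6,  84.5,  48. ]), array([96., 53., 95., 55.]), np.float64(151.2))
t 10.6 p [487.4 229.6 196.5] [ 1.800e+02  1.000e-01 -1.755e+02] gap 85.3 f [1.6 0.5 2. ] d [  66.6 -149.6    3.5] n 6
[-9.1, -25.7, -0.6, 0.0, 0.0, 0.092]
[-11.4, -24.8, -0.6, 0.0, 0.0, 0.092]
[-13.6, -23.6, -0.6, 0.0, 0.0, 0.092]
[-15.7, -22.3, -0.6, 0.0, 0.0, 0.092]
[-17.7, -20.8, -0.6, 0.0, 0.0, 0.092]
[-19.5, -19.0, -0.6, 0.0, 0.0, 0.092]
```

Blue is within about 1 mm of the board centre. Now orange, at about (554,82), yaw 152.

Request:
servo_tool:
  motion:
    - [85,-8,-18,0,0,0,0.07]
    - [85,-11,-25,0,0,0,0.092]
    - [85,-14,-24,0,0,0,0.092]
    - [85,-16,-22,0,0,0,0.092]
    - [85,-18,-21,0,0,0,0.092]
    - [85,-16,-15,0,0,0,0.07]
    - [85,-9,-8,0,0,0,0.04]
    - [85,-2,-2,0,0,0,0]
    - [85,0,0,0,0,0,0]

```text
time: 11.5
tool_pos: [560.6, 75.2, 202.1]
tcp_rot: [179.6, 0.3, 152.1]
ft_force: [0.3, -0.3, 0.2]
finger_gap: 84.9
```

```bash
python3 -c "
from h import *
plan(554,82,80,152,30)
s=sense();i=snapshot('wrist');np.save('pics/w4.npy',Pw(s));cv2.imwrite('pics/w4.png',i)
import cv2
hsv=cv2.cvtColor(i,cv2.COLOR_BGR2HSV);m=cv2.inRange(hsv,(5,220,190),(14,255,255));m[290:]=0
n,l,st,c=cv2.connectedComponentsWithStats(m);k=1+st[1:,4].argmax();print(st[k],cv2.minAreaRect(cv2.findNonZero((l==k).astype('uint8'))))
b=cv2.boxPoints(cv2.minAreaRect(cv2.findNonZero((l==k).astype('uint8'))));print(rect(np.c_[onplane(Pw(s),b,48),np.full(4,48)]))
"
```

```text
t 11.5 p [560.6  75.2 202.1] [179.6   0.3 152.1] gap 84.9 f [ 0.3 -0.3  0.2] d [  -6.6    6.8 -122.1] n 5
[1.9, 0.4, 24.4, 0.001, 0.001, 0.0]
[1.9, 0.5, 24.4, 0.001, 0.001, 0.0]
[1.9, 0.5, 24.4, 0.001, 0.001, 0.0]
[1.9, 0.5, 24.4, 0.001, 0.001, 0.0]
[1.8, 0.5, 24.4, 0.001, 0.001, 0.0]
[254 158   1  17  17] ((254.0, 166.0), (16.0, 0.0), -90.0)
(array([531.6,  64. ,  48. ]), array([14.,  0., 14.,  0.]), np.float64(150.7))
```

```bash
python3 -c "
import cv2
cv2.imwrite('pics/w4b.png',cv2.resize(cv2.imread('pics/w4.png'),(784,588),interpolation=cv2.INTER_CUBIC))"
```

```text
(no output)
```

View pics/w4b.png

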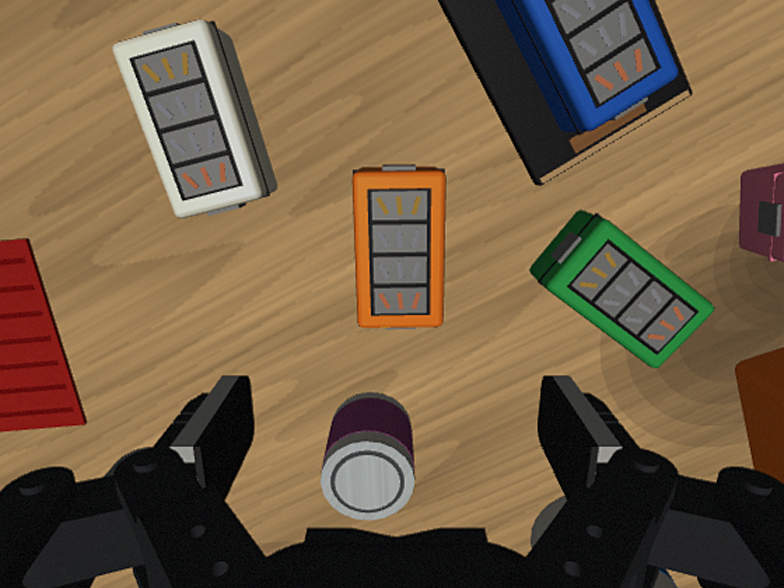

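Orange's lid corners are (353,172), (445,171), (443,326) and (358,326). Green's are (608,217), (714,308), (657,366) and (549,270). White's are (114,45), (208,20), (264,193) and (179,216).

```bash
python3 -c "
from h import *
p=np.load('pics/w4.npy')
for z,a in((48,[(353,172),(445,171),(443,326),(358,326)]),(48,[(608,217),(714,308),(657,366),(549,270)]),(48,[(114,45),(208,20),(264,193),(179,216)])):
    print(rect(np.c_[onplane(p,np.array(a)/1.4,z),np.full(4,z)]))
plan(554,82,80,152,30)
"
```

```text
(array([555.3,  82. ,  48. ]), array([97., 54., 98., 55.]), np.float64(152.8))
(array([647.7, 200.9,  48. ]), array([ 47.,  96.,  51., 103.]), np.float64(23.1))
(array([432.9,  12.8,  48. ]), array([96., 54., 95., 54.]), np.float64(166.0))
t 11.55 p [560.5  75.5 202.1] [179.6   0.3 152.2] gap 85.3 f [ 0.1 -0.2  0.3] d [  -6.5    6.5 -122.1] n 5
[1.9, 0.4, 24.4, 0.001, 0.001, 0.001]
[1.9, 0.4, 24.4, 0.001, 0.001, 0.001]
[1.8, 0.4, 24.4, 0.001, 0.001, 0.001]
[1.8, 0.5, 24.4, 0.001, 0.001, 0.001]
[1.8, 0.5, 24.4, 0.001, 0.001, 0.001]
```

Request:
servo_tool:
  motion:
    - [85,3,1,15,0.003,0.003,0]
    - [85,3,1,30,0.002,0.002,0]
    - [85,2,0,35,0,0,0]
    - [85,0,0,30,0,0,0]
    - [85,0,0,16,0,0,0]
    - [85,0,0,5,0,0,0]
    - [85,0,0,0,0,0,0]

```text
time: 12.25
tool_pos: [549.7, 89.1, 61.8]
tcp_rot: [179.9, -0.2, 152.9]
ft_force: [-0.3, 0.3, 1.1]
finger_gap: 85.0
```

```bash
python3 -c "
from h import *
plan(555,82,4,152.5,20)"
```

```text
t 12.25 p [549.7  89.1  61.8] [179.9  -0.2 152.9] gap 85.0 f [-0.3  0.3  1.1] d [  5.3  -7.1 -57.8] n 3
[-2.7, -1.3, 19.3, 0.0, -0.001, 0.002]
[-2.7, -1.3, 19.3, 0.0, -0.001, 0.002]
[-2.7, -1.3, 19.3, 0.0, -0.001, 0.002]
```

Request:
servo_tool:
  motion:
    - [85,-3,-2,12,0,0,0.003]
    - [85,-2,-1,18,0,0,0.002]
    - [85,0,0,13,0,0,0]
    - [85,0,0,6,0,0,0]
    - [85,0,0,2,0,0,0]
    - [85,0,0,0,0,0,0]

```text
time: 12.85
tool_pos: [556.0, 85.0, 11.4]
tcp_rot: [179.7, 0.1, 152.7]
ft_force: [-0.0, -0.2, -0.4]
finger_gap: 85.2
```

```bash
python3 -c "
from h import *
plan(555,82,4,152.5,20)"
```

```text
t 12.85 p [556.   85.   11.4] [1.797e+02 1.000e-01 1.527e+02] gap 85.2 f [-0.  -0.2 -0.4] d [-1.  -3.  -7.4] n 1
[-0.5, -3.2, 7.4, 0.005, 0.002, 0.004]
```

Request:
servo_tool:
  motion:
    - [85,0,3,4,0.003,0,0.002]
    - [50,0,0,2,0,0,0]
    - [50,0,0,1,0,0,0]
    - [50,0,0,0,0,0,0]
    - [50,0,0,0,0,0,0]
    - [50,0,0,0,0,0,0]

```text
time: 13.45
tool_pos: [559.0, 87.6, 5.9]
tcp_rot: [179.9, 0.3, 152.6]
ft_force: [0.3, -0.5, 0.8]
finger_gap: 55.7
```

```bash
python3 -c "
from h import *
plan(555,82,4,152.5,20)"
```

```text
t 13.45 p [559.   87.6   5.9] [179.9   0.3 152.6] gap 55.7 f [ 0.3 -0.5  0.8] d [-4.  -5.6 -1.9] n 1
[1.0, -6.8, 1.9, 0.002, 0.005, 0.002]
```

I wrote the lateral sign wrong (+3 instead of −3), so closing pushed orange a few mm on the open bench. It is now centred between the pads and nothing else was touched. Lift.

Request:
servo_tool:
  motion:
    - [50,0,0,-12,0,0,0]
    - [50,0,0,-25,0,0,0]
    - [50,0,0,-32,0,0,0]
    - [50,0,0,-32,0,0,0]
    - [50,0,0,-22,0,0,0]
    - [50,0,0,-10,0,0,0]
    - [50,0,0,-2,0,0,0]

```text
time: 14.15
tool_pos: [554.4, 88.2, 145.2]
tcp_rot: [-180.0, -0.1, 152.6]
ft_force: [0.9, 0.2, -4.8]
finger_gap: 55.8
```

```bash
python3 -c "
from h import *
plan(489.5,230.2,145,184.5,25)"
```

```text
t 14.15 p [554.4  88.2 145.2] [-1.800e+02 -1.000e-01  1.526e+02] gap 55.8 f [ 0.9  0.2 -4.8] d [-64.9 142.   -0.2] n 7
[17.6, 13.7, 0.1, 0.0, -0.0, -0.079]
[16.4, 15.1, 0.1, 0.0, -0.0, -0.079]
[15.2, 16.4, 0.1, 0.0, -0.0, -0.079]
[13.8, 17.5, 0.1, 0.0, -0.0, -0.079]
[12.4, 18.5, 0.0, 0.0, -0.0, -0.079]
[10.9, 19.5, 0.0, 0.0, -0.0, -0.079]
[9.3, 20.3, 0.0, 0.0, -0.0, -0.079]
```

Request:
servo_tool:
  motion:
    - [50,12,9,0,0,0,-0.06]
    - [50,16,15,0,0,0,-0.079]
    - [50,15,16,0,0,0,-0.079]
    - [50,14,17,0,0,0,-0.079]
    - [50,12,18,0,0,0,-0.079]
    - [50,11,18,0,0,0,-0.079]
    - [50,8,12,0,0,0,-0.05]
    - [50,3,6,0,0,0,-0.02]
    - [50,0,0,0,0,0,0]
    - [50,0,0,0,0,0,0]

```text
time: 15.15
tool_pos: [483.2, 220.5, 134.2]
tcp_rot: [-179.8, -1.1, -176.3]
ft_force: [-1.0, -0.3, -5.1]
finger_gap: 55.5
```

```bash
python3 -c "
from h import *
plan(489.5,230.2,85,184.5,25)"
```

```text
t 15.15 p [483.2 220.5 134.2] [-179.8   -1.1 -176.3] gap 55.5 f [-1.  -0.3 -5.1] d [  6.3   9.7 -49.2] n 3
[-2.6, 3.2, 16.3, -0.001, -0.006, -0.005]
[-2.5, 3.1, 16.4, -0.001, -0.006, -0.005]
[-2.4, 3.1, 16.4, -0.001, -0.006, -0.005]
```

Request:
servo_tool:
  motion:
    - [50,-3,4,8,-0.001,-0.007,-0.005]
    - [50,-2,3,12,-0.001,-0.006,-0.005]
    - [50,-1,2,10,0,-0.004,-0.004]
    - [50,0,0,6,0,0,0]
    - [50,0,0,2,0,0,0]
    - [50,0,0,0,0,0,0]

```text
time: 15.75
tool_pos: [489.3, 228.0, 91.2]
tcp_rot: [-179.9, -0.1, -175.8]
ft_force: [0.4, 0.1, -3.4]
finger_gap: 55.7
```

```bash
python3 -c "
from h import *
plan(489.5,230.2,75,184.5,25)"
```

```text
t 15.75 p [489.3 228.   91.2] [-1.799e+02 -1.000e-01 -1.758e+02] gap 55.7 f [ 0.4  0.1 -3.4] d [  0.2   2.2 -16.2] n 1
[-0.3, 2.2, 16.2, -0.002, -0.002, -0.004]
```

Request:
servo_tool:
  motion:
    - [50,0,2,5,-0.001,-0.001,-0.004]
    - [50,0,0,4,0,0,0]
    - [50,0,0,1,0,0,0]
    - [50,0,0,0,0,0,0]

```text
time: 16.15
tool_pos: [489.7, 230.2, 81.1]
tcp_rot: [-180.0, 0.0, -175.5]
ft_force: [0.3, -0.0, -4.3]
finger_gap: 55.9
```

```bash
python3 -c "
from h import *
plan(489.5,230.2,66,184.5,25)
s=sense();i=snapshot('wrist');np.save('pics/w5.npy',Pw(s));cv2.imwrite('pics/w5.png',cv2.resize(i,(784,588),interpolation=cv2.INTER_CUBIC))"
```

```text
t 16.15 p [489.7 230.2  81.1] [-180.     0.  -175.5] gap 55.9 f [ 0.3 -0.  -4.3] d [ -0.2  -0.  -15.1] n 1
[0.2, 0.0, 15.1, -0.0, 0.0, -0.0]
```

View pics/w5.png

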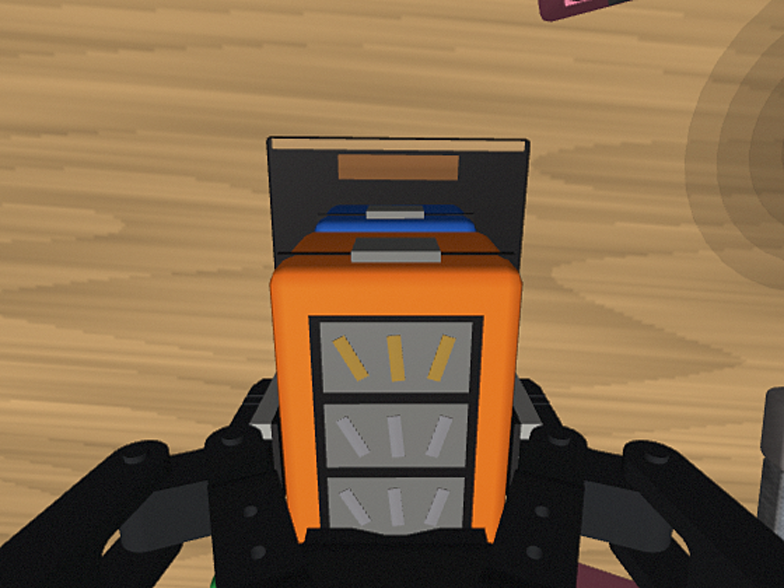

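```bash
python3 -c "
from h import *
for f,uv,tz,tcp in(('w2',(396,326),141.8+48,(506.3,112.2,187.5)),('w5',(397,317),75.2+48,(489.7,230.2,184.5))):
    p=np.load('pics/%s.npy'%f); w=onplane(p,np.array([uv])/1.4,tz)[0]; print(f,w,(w-np.array(tcp[:2]))@[np.cos(np.radians(tcp[2])),np.sin(np.radians(tcp[2]))])
"
```

```text
w2 [470.05119679 108.0593702 ] 36.47915031108283
w5 [450.76790233 228.16721756] 38.97157328149085
```

Orange sits about 2 mm further along tool x than blue did, so the TCP should go to x≈491.

Request:
servo_tool:
  motion:
    - [50,-1,0,5,0,0,0]
    - [50,-0.5,0,5,0,0,0]
    - [50,0,0,2,0,0,0]
    - [50,0,0,1,0,0,0]

```text
time: 16.6
tool_pos: [491.9, 230.5, 67.7]
tcp_rot: [180.0, 0.1, -175.5]
ft_force: [-0.1, -0.5, -3.7]
finger_gap: 55.7
```

```bash
python3 -c "
from h import *
plan(491,230.4,66,184.5,25)"
```

```text
t 16.6 p [491.9 230.5  67.7] [ 1.800e+02  1.000e-01 -1.755e+02] gap 55.7 f [-0.1 -0.5 -3.7] d [-0.9 -0.1 -1.7] n 1
[1.0, -0.0, 1.7, 0.0, 0.002, -0.0]
```

Request:
servo_tool:
  motion:
    - [50,0.5,0,1,0,0.001,0]
    - [50,0.5,0,1,0,0,0]
    - [50,0,0,0.5,0,0,0]

```text
time: 16.9
tool_pos: [491.4, 230.6, 66.0]
tcp_rot: [180.0, 0.1, -175.5]
ft_force: [-3.7, -2.0, 2.9]
finger_gap: 55.6
```

Contact. Release and rise.

Request:
servo_tool:
  motion:
    - [85,0,0,0,0,0,0]
    - [85,0,0,0,0,0,0]
    - [85,0,0,0,0,0,0]
    - [85,0,0,0,0,0,0]
    - [85,0,0,-10,0,0,0]
    - [85,0,0,-25,0,0,0]
    - [85,0,0,-35,0,0,0]
    - [85,0,0,-35,0,0,0]
    - [85,0,0,-30,0,0,0]
    - [85,0,0,-15,0,0,0]

```text
time: 17.9
tool_pos: [489.9, 230.1, 223.1]
tcp_rot: [-180.0, -0.0, -175.5]
ft_force: [0.2, -0.2, -0.6]
finger_gap: 85.0
```

```bash
python3 -c "
from h import *
plan(648,200,210,205,25)
s=sense();i=snapshot('wrist');np.save('pics/w6.npy',Pw(s));cv2.imwrite('pics/w6.png',cv2.resize(i,(784,588),interpolation=cv2.INTER_CUBIC))"
```

```text
t 17.9 p [489.9 230.1 223.1] [-180.    -0.  -175.5] gap 85.0 f [ 0.2 -0.2 -0.6] d [158.1 -30.1 -13.1] n 7
[-22.2, -6.1, 1.9, -0.0, -0.0, -0.051]
[-21.8, -7.2, 1.9, -0.0, -0.0, -0.051]
[-21.5, -8.3, 1.9, -0.0, -0.0, -0.051]
[-21.0, -9.4, 1.9, -0.0, -0.0, -0.051]
[-20.5, -10.4, 1.9, -0.0, -0.0, -0.051]
[-19.9, -11.5, 1.9, -0.0, -0.0, -0.051]
[-19.3, -12.5, 1.9, -0.0, -0.0, -0.051]
```

View pics/w6.png

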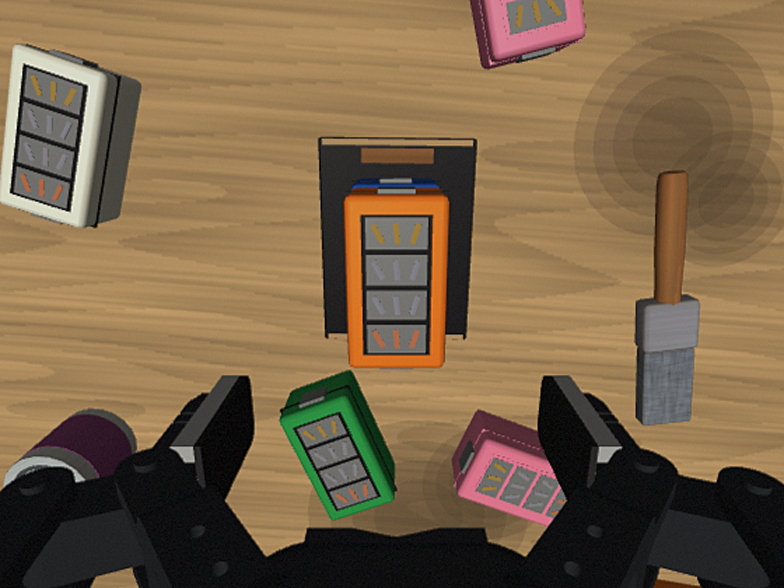

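Orange's lid corners are (344,196), (448,196), (445,367) and (348,367), centred over blue. Green's are (281,412), (342,393), (395,487) and (333,519).

```bash
python3 -c "
from h import *
p=np.load('pics/w6.npy')
for z,a in((108,[(344,196),(448,196),(445,367),(348,367)]),(48,[(281,412),(342,393),(395,487),(333,519)])):
    print(rect(np.c_[onplane(p,np.array(a)/1.4,z),np.full(4,z)]))
"
```

```text
(array([491.1, 231.2, 108. ]), array([98., 54., 98., 56.]), np.float64(4.7))
(array([645. , 199.5,  48. ]), array([102.,  48.,  90.,  58.]), np.float64(26.8))
```

Request:
servo_tool:
  motion:
    - [85,-15,-4,0,0,0,-0.04]
    - [85,-22,-7,2,0,0,-0.051]
    - [85,-22,-8,2,0,0,-0.051]
    - [85,-21,-9,2,0,0,-0.051]
    - [85,-21,-10,2,0,0,-0.051]
    - [85,-20,-11,2,0,0,-0.051]
    - [85,-14,-8,2,0,0,-0.04]
    - [85,-7,-4,2,0,0,-0.02]
    - [85,-1,-1,0,0,0,0]
    - [85,0,0,0,0,0,0]

```text
time: 18.95
tool_pos: [650.9, 203.8, 217.0]
tcp_rot: [-180.0, 0.5, -154.3]
ft_force: [-0.3, -0.1, 0.4]
finger_gap: 85.0
```

```bash
python3 -c "
from h import *
plan(649,200,80,205,25)
s=sense();i=snapshot('wrist');np.save('pics/w7.npy',Pw(s));cv2.imwrite('pics/w7.png',cv2.resize(i,(784,588),interpolation=cv2.INTER_CUBIC))"
```

```text
t 18.95 p [650.9 203.8 217. ] [-180.     0.5 -154.3] gap 85.0 f [-0.3 -0.1  0.4] d [  -1.9   -3.8 -137. ] n 6
[0.8, -0.4, 22.8, -0.0, 0.001, 0.002]
[0.7, -0.4, 22.8, -0.0, 0.001, 0.002]
[0.7, -0.4, 22.8, -0.0, 0.001, 0.002]
[0.7, -0.4, 22.8, -0.0, 0.001, 0.002]
[0.6, -0.4, 22.8, -0.0, 0.001, 0.002]
[0.6, -0.4, 22.8, -0.0, 0.001, 0.002]
```

View pics/w7.png

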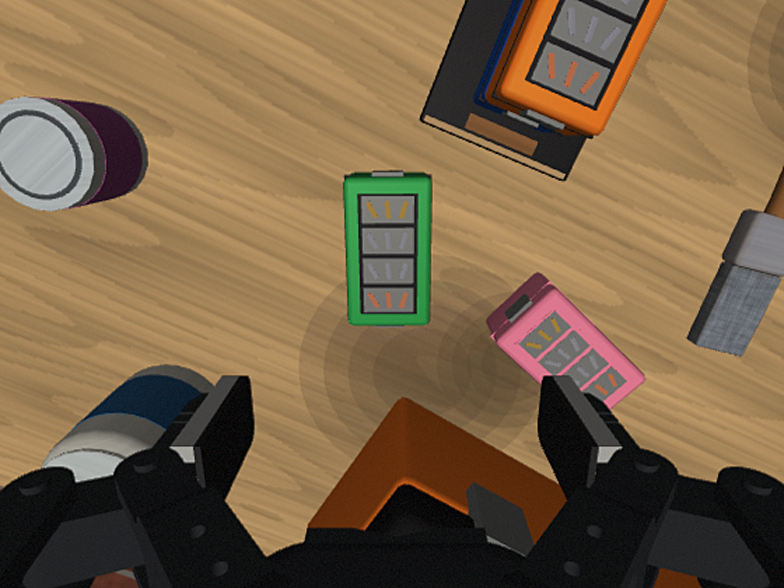

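Green's lid corners are (345,178), (432,178), (430,324) and (349,324). A pink case is nearby at (490,335), so I'll check finger clearance.

```bash
python3 -c "
from h import *
p=np.load('pics/w7.npy')
a=[(345,178),(432,178),(430,324),(349,324)]
r=rect(np.c_[onplane(p,np.array(a)/1.4,48),np.full(4,48)]);print(r)
w=np.r_[onplane(p,np.array([(548,287),(498,340)])/1.4,48),onplane(p,np.array([(540,273),(488,325)])/1.4,30)]
t=np.radians(r[2]+180);print((w-r[0][:2])@np.array([[np.cos(t),np.sin(t)],[np.sin(t),-np.cos(t)]]).T)
plan(r[0][0],r[0][1],80,r[2]+180,25)
"
```

```text
(array([650.3, 199.7,  48. ]), array([97., 54., 97., 55.]), np.float64(25.8))
[[-22.4854536  105.18997201]
 [-60.51095435  74.37599833]
 [-17.91703186 104.50496483]
 [-56.63523219  70.50248122]]
t 19.0 p [650.7 203.9 217. ] [-180.     0.5 -154.3] gap 85.1 f [-0.1 -0.7 -0. ] d [  -0.4   -4.2 -137. ] n 6
[0.6, -0.6, 22.8, -0.0, 0.001, -0.0]
[0.5, -0.6, 22.8, -0.0, 0.001, -0.0]
[0.5, -0.6, 22.8, -0.0, 0.001, -0.0]
[0.5, -0.6, 22.8, -0.0, 0.001, -0.0]
[0.4, -0.6, 22.8, -0.0, 0.001, -0.0]
[0.4, -0.6, 22.8, -0.0, 0.001, -0.0]
```

Pink clears the fingers.

Request:
servo_tool:
  motion:
    - [85,1,-2,15,0,0.004,0]
    - [85,1,-1,30,0,0.003,0]
    - [85,0,0,35,0,0,0]
    - [85,0,0,32,0,0,0]
    - [85,0,0,20,0,0,0]
    - [85,0,0,8,0,0,0]
    - [85,0,0,0,0,0,0]

```text
time: 19.7
tool_pos: [646.4, 201.4, 70.2]
tcp_rot: [-180.0, 0.1, -154.3]
ft_force: [-0.4, 0.6, -0.3]
finger_gap: 85.0
```

```bash
python3 -c "
from h import *
plan(650.2,199.8,4,205.8,20)"
```

```text
t 19.7 p [646.4 201.4  70.2] [-1.800e+02  1.000e-01 -1.543e+02] gap 85.0 f [-0.4  0.6 -0.3] d [  3.8  -1.6 -66.2] n 4
[-0.6, -0.8, 16.5, -0.0, 0.0, -0.001]
[-0.7, -0.8, 16.5, -0.0, 0.0, -0.001]
[-0.7, -0.8, 16.5, -0.0, 0.0, -0.001]
[-0.7, -0.8, 16.5, -0.0, 0.0, -0.001]
```

Request:
servo_tool:
  motion:
    - [85,-2,-2,12,0,0,0]
    - [85,-1,-1,18,0,0,0]
    - [85,0,0,14,0,0,0]
    - [85,0,0,8,0,0,0]
    - [85,0,0,3,0,0,0]
    - [85,0,0,1,0,0,0]

```text
time: 20.3
tool_pos: [653.1, 200.5, 12.9]
tcp_rot: [-179.9, 0.4, -154.3]
ft_force: [0.1, -0.2, 0.4]
finger_gap: 84.8
```

```bash
python3 -c "
from h import *
plan(650.2,199.8,4,205.8,20)"
```

```text
t 20.3 p [653.1 200.5  12.9] [-179.9    0.4 -154.3] gap 84.8 f [ 0.1 -0.2  0.4] d [-2.9 -0.7 -8.9] n 1
[3.0, 0.6, 8.9, -0.002, 0.007, -0.002]
```

Request:
servo_tool:
  motion:
    - [85,2,0.5,4,0,0.004,0]
    - [85,1,0,3,0,0.003,0]
    - [50,0,0,1,0,0,0]
    - [50,0,0,0,0,0,0]
    - [50,0,0,0,0,0,0]
    - [50,0,0,0,0,0,0]
    - [50,0,0,0,0,0,0]

```text
time: 21.0
tool_pos: [651.2, 199.7, 5.9]
tcp_rot: [-179.8, 0.1, -154.3]
ft_force: [0.7, -0.8, -1.6]
finger_gap: 55.5
```

```bash
python3 -c "
from h import *
plan(650.2,199.8,4,205.8,20)"
```

```text
t 21.0 p [651.2 199.7   5.9] [-1.798e+02  1.000e-01 -1.543e+02] gap 55.5 f [ 0.7 -0.8 -1.6] d [-1.   0.1 -1.9] n 1
[0.9, 0.5, 1.9, -0.003, 0.002, -0.002]
```

Request:
servo_tool:
  motion:
    - [50,0,0,-12,0,0,0]
    - [50,0,0,-25,0,0,0]
    - [50,0,0,-35,0,0,0]
    - [50,0,0,-35,0,0,0]
    - [50,0,0,-30,0,0,0]
    - [50,0,0,-20,0,0,0]
    - [50,0,0,-8,0,0,0]
    - [50,0,0,0,0,0,0]

```text
time: 21.8
tool_pos: [646.7, 199.8, 176.4]
tcp_rot: [180.0, -0.4, -154.3]
ft_force: [0.0, -0.3, -3.7]
finger_gap: 55.9
```

```bash
python3 -c "
from h import *
plan(491,230.4,175,184.5,25)"
```

```text
t 21.8 p [646.7 199.8 176.4] [ 180.    -0.4 -154.3] gap 55.9 f [ 0.  -0.3 -3.7] d [-155.7   30.6   -1.4] n 7
[18.1, 13.6, 0.3, -0.0, -0.001, 0.053]
[18.8, 12.6, 0.3, -0.0, -0.001, 0.053]
[19.5, 11.6, 0.3, -0.0, -0.001, 0.053]
[20.1, 10.6, 0.3, -0.0, -0.001, 0.053]
[20.6, 9.5, 0.3, -0.0, -0.001, 0.053]
[21.1, 8.4, 0.2, -0.0, -0.001, 0.053]
[21.5, 7.3, 0.2, -0.0, -0.001, 0.053]
```

Request:
servo_tool:
  motion:
    - [50,12,9,-1,0,0,0.035]
    - [50,18,13,-1,0,-0.001,0.053]
    - [50,19,12,-1,0,-0.001,0.053]
    - [50,20,11,-1,0,-0.001,0.053]
    - [50,20,10,-1,0,-0.001,0.053]
    - [50,20,8,-1,0,-0.001,0.053]
    - [50,16,6,0,0,0,0.045]
    - [50,9,4,0,0,0,0.02]
    - [50,2,0,0,0,0,0]
    - [50,0,0,0,0,0,0]

```text
time: 22.8
tool_pos: [480.1, 229.8, 166.3]
tcp_rot: [-179.6, -1.5, -176.1]
ft_force: [0.5, 0.4, -3.8]
finger_gap: 55.7
```

```bash
python3 -c "
from h import *
plan(491,230.4,135,184.5,25)"
```

```text
t 22.8 p [480.1 229.8 166.3] [-179.6   -1.5 -176.1] gap 55.7 f [ 0.5  0.4 -3.8] d [ 10.9   0.6 -31.3] n 2
[-5.9, 0.0, 15.5, -0.004, -0.013, -0.005]
[-5.7, -0.0, 15.6, -0.004, -0.013, -0.005]
```

Request:
servo_tool:
  motion:
    - [50,-4,0,6,-0.003,-0.009,-0.004]
    - [50,-4,0,9,-0.003,-0.009,-0.003]
    - [50,-2,0,8,-0.002,-0.006,-0.003]
    - [50,0,0,3,0,0,0]
    - [50,0,0,1,0,0,0]
    - [50,0,0,0,0,0,0]

```text
time: 23.4
tool_pos: [491.2, 228.9, 134.0]
tcp_rot: [180.0, -0.2, -175.5]
ft_force: [-0.6, -0.5, -3.5]
finger_gap: 55.5
```

```bash
python3 -c "
from h import *
plan(491,230.4,120,184.5,25)
s=sense();i=snapshot('wrist');np.save('pics/w8.npy',Pw(s));cv2.imwrite('pics/w8.png',cv2.resize(i,(784,588),interpolation=cv2.INTER_CUBIC))"
```

```text
t 23.4 p [491.2 228.9 134. ] [ 180.    -0.2 -175.5] gap 55.5 f [-0.6 -0.5 -3.5] d [ -0.2   1.5 -14. ] n 1
[0.1, 1.5, 14.0, 0.0, -0.004, 0.001]
```

View pics/w8.png

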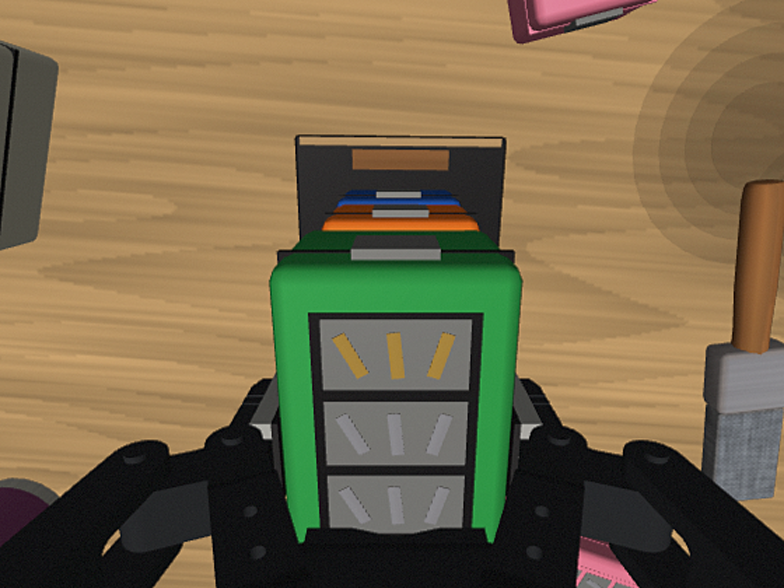

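The stack below lines up. Green's window edge is at row 314 against orange's 317, so it is held within 1 mm of the same way. The target TCP is about (491.3, 230.5).

Request:
servo_tool:
  motion:
    - [50,0,1.5,5,0,-0.003,0]
    - [50,0,0,6,0,0,0]
    - [50,0,0,3,0,0,0]
    - [50,0,0,1,0,0,0]
    - [50,0,0,0,0,0,0]

```text
time: 23.95
tool_pos: [491.6, 230.9, 118.7]
tcp_rot: [180.0, 0.1, -175.5]
ft_force: [-0.2, -0.0, -4.3]
finger_gap: 55.7
```

```bash
python3 -c "
from h import *
plan(491.3,230.5,114,184.5,25)"
```

```text
t 23.95 p [491.6 230.9 118.7] [ 1.800e+02  1.000e-01 -1.755e+02] gap 55.7 f [-0.2 -0.  -4.3] d [-0.3 -0.4 -4.7] n 1
[0.3, -0.4, 4.7, 0.001, 0.001, 0.001]
```

Request:
servo_tool:
  motion:
    - [50,0,0,2,0,0,0]
    - [50,0,0,1.5,0,0,0]
    - [50,0,0,1,0,0,0]

```text
time: 24.25
tool_pos: [491.9, 231.1, 114.4]
tcp_rot: [180.0, 0.1, -175.4]
ft_force: [-0.7, -0.1, -4.0]
finger_gap: 55.8
```

Request:
servo_tool:
  motion:
    - [50,0.5,-0.3,0.7,0,0,0]
    - [50,0,0,0.7,0,0,0]

```text
time: 24.45
tool_pos: [491.8, 230.9, 113.9]
tcp_rot: [179.9, 0.2, -175.4]
ft_force: [-4.8, -2.8, 5.8]
finger_gap: 55.7
```

Contact. Release and rise.

Request:
servo_tool:
  motion:
    - [85,0,0,0,0,0,0]
    - [85,0,0,0,0,0,0]
    - [85,0,0,0,0,0,0]
    - [85,0,0,0,0,0,0]
    - [85,0,0,-8,0,0,0]
    - [85,0,0,-20,0,0,0]
    - [85,0,0,-30,0,0,0]
    - [85,0,0,-35,0,0,0]
    - [85,0,0,-25,0,0,0]
    - [85,0,0,-10,0,0,0]

```text
time: 25.45
tool_pos: [491.0, 230.5, 248.1]
tcp_rot: [179.9, 0.2, -175.5]
ft_force: [0.4, -0.4, 0.5]
finger_gap: 84.9
```

```bash
python3 -c "
from h import *
plan(433,11,225,166,30)
s=sense();i=snapshot('wrist');np.save('pics/w9.npy',Pw(s));cv2.imwrite('pics/w9.png',cv2.resize(i,(784,588),interpolation=cv2.INTER_CUBIC))"
```

```text
t 25.45 p [491.  230.5 248.1] [ 179.9    0.2 -175.5] gap 84.9 f [ 0.4 -0.4  0.5] d [ -58.  -219.5  -23.1] n 8
[9.4, -26.8, 2.8, 0.0, 0.0, 0.04]
[8.3, -27.1, 2.8, 0.0, 0.0, 0.04]
[7.2, -27.4, 2.9, 0.0, 0.0, 0.04]
[6.1, -27.7, 2.9, 0.0, 0.0, 0.04]
[5.0, -27.9, 2.9, 0.0, 0.0, 0.04]
[3.8, -28.1, 2.9, 0.0, 0.0, 0.04]
[2.7, -28.2, 2.9, 0.0, 0.0, 0.04]
[1.5, -28.3, 2.9, 0.0, 0.0, 0.04]
```

View pics/w9.png

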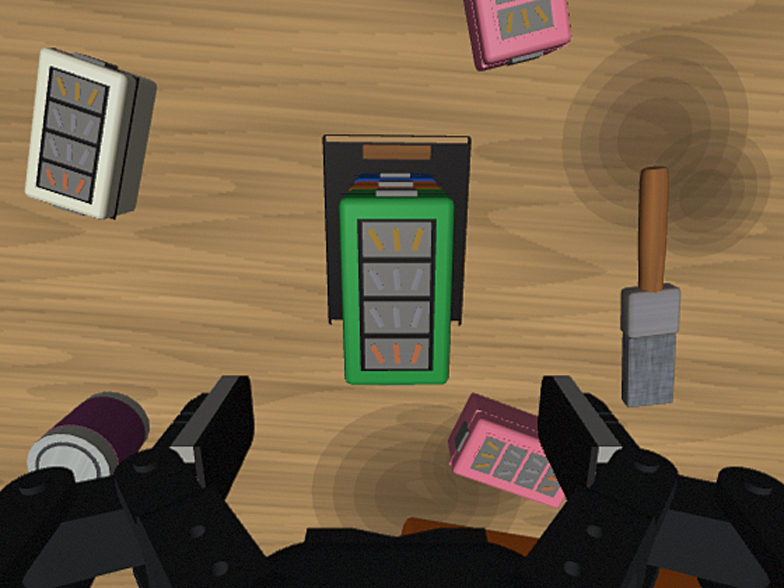

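The stack looks neat: green's lid corners are (340,200), (454,200), (449,384) and (346,384). White next.

Request:
servo_tool:
  motion:
    - [85,6,-18,1,0,0,0.03]
    - [85,8,-27,2,0,0,0.04]
    - [85,7,-27,2,0,0,0.04]
    - [85,6,-28,2,0,0,0.04]
    - [85,5,-28,2,0,0,0.04]
    - [85,4,-28,2,0,0,0.04]
    - [85,3,-25,2,0,0,0.04]
    - [85,2,-15,2,0,0,0.03]
    - [85,1,-8,2,0,0,0.02]
    - [85,0,0,0,0,0,0]

```text
time: 26.5
tool_pos: [431.5, 22.5, 220.1]
tcp_rot: [-180.0, -0.4, 165.6]
ft_force: [0.2, 0.0, 0.2]
finger_gap: 84.9
```

```bash
python3 -c "
from h import *
p=np.load('pics/w9.npy')
for z,a in((156,[(340,200),(454,200),(449,384),(346,384)]),(48,[(40,49),(126,68),(105,218),(26,195)])):
    print(rect(np.c_[onplane(p,np.array(a)/1.4,z),np.full(4,z)]))
plan(433,11,80,166,30)
s=sense();i=snapshot('wrist');np.save('pics/w10.npy',Pw(s));cv2.imwrite('pics/w10.png',cv2.resize(i,(784,588),interpolation=cv2.INTER_CUBIC))"
```

```text
(array([491.5, 232. , 156. ]), array([97., 54., 97., 55.]), np.float64(4.7))
(array([431. ,  11.9,  48. ]), array([ 96.,  54., 101.,  54.]), np.float64(166.9))
t 26.5 p [431.5  22.5 220.1] [-180.    -0.4  165.6] gap 84.9 f [0.2 0.  0.2] d [   1.5  -11.5 -140.1] n 5
[-1.1, -2.1, 28.0, -0.0, -0.001, -0.002]
[-1.0, -2.1, 28.0, -0.0, -0.001, -0.002]
[-1.0, -2.1, 28.0, -0.0, -0.001, -0.002]
[-0.9, -2.1, 28.0, -0.0, -0.001, -0.002]
[-0.9, -2.1, 28.0, -0.0, -0.001, -0.002]
```

View pics/w10.png

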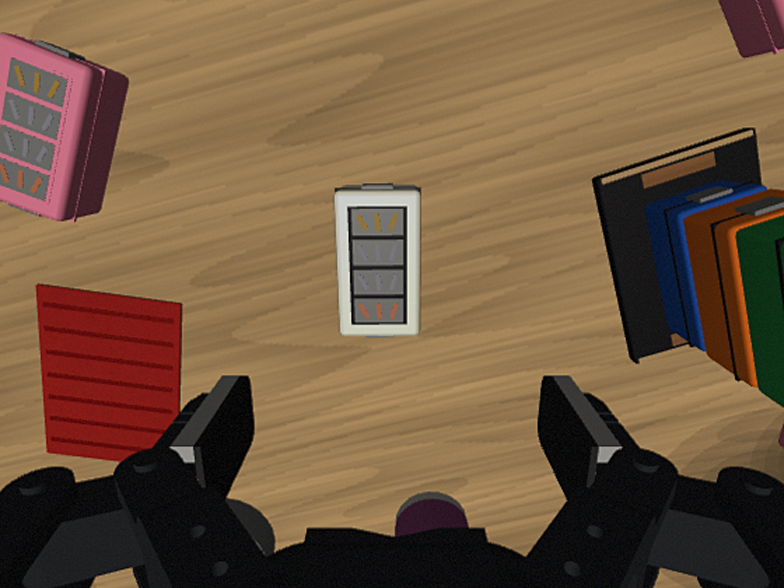

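White's lid corners are (334,191), (421,191), (420,336) and (341,336). The mat corners in view are (37,284), (182,303) and (47,453).

```bash
python3 -c "
from h import *
p=np.load('pics/w10.npy')
r=rect(np.c_[onplane(p,np.array([(334,191),(421,191),(420,336),(341,336)])/1.4,48),np.full(4,48)]);print(r)
a=onplane(p,np.array([(37,284),(182,303),(47,453)])/1.4,4);print(np.linalg.norm(a[0]-a[1]),np.linalg.norm(a[0]-a[2]),(a[1]+a[2])/2,np.degrees(np.arctan2(*(a[0]-a[2])[::-1])),np.degrees(np.arctan2(*(a[1]-a[0])[::-1])))
plan(*r[0][:2],60,r[2])"
```

```text
(array([432.4,  11.1,  48. ]), array([99., 55., 98., 54.]), np.float64(166.2))
109.5887993208781 151.01478923003108 [ 481.2242038  -227.86613059] 156.853795269318 67.57084728367114
t 26.55 p [431.6  22.9 220.2] [180.   -0.4 165.6] gap 84.8 f [-0.4 -0.4  0. ] d [   0.8  -11.8 -160.2] n 5
[-1.0, -2.3, 32.0, 0.0, -0.001, -0.002]
[-0.9, -2.3, 32.0, 0.0, -0.001, -0.002]
[-0.9, -2.3, 32.0, 0.0, -0.001, -0.002]
[-0.8, -2.3, 32.0, 0.0, -0.001, -0.002]
[-0.8, -2.3, 32.0, 0.0, -0.001, -0.002]
```

Request:
servo_tool:
  motion:
    - [85,-1,-4,15,0,-0.002,-0.003]
    - [85,-1,-4,30,0,-0.002,-0.003]
    - [85,-1,-3,35,0,-0.001,-0.002]
    - [85,0,0,35,0,0,0]
    - [85,0,0,25,0,0,0]
    - [85,0,0,10,0,0,0]
    - [85,0,0,0,0,0,0]

```text
time: 27.25
tool_pos: [434.7, 17.2, 66.5]
tcp_rot: [179.8, 0.1, 166.7]
ft_force: [-0.3, 0.5, -0.5]
finger_gap: 85.1
```

```bash
python3 -c "
from h import *
plan(432.5,11.2,4,166.2,20)"
```

```text
t 27.25 p [434.7  17.2  66.5] [1.798e+02 1.000e-01 1.667e+02] gap 85.1 f [-0.3  0.5 -0.5] d [ -2.2  -6.  -62.5] n 4
[0.2, -1.6, 15.6, 0.001, 0.0, 0.002]
[0.2, -1.6, 15.6, 0.001, 0.0, 0.002]
[0.2, -1.6, 15.6, 0.001, 0.0, 0.002]
[0.2, -1.6, 15.6, 0.001, 0.0, 0.002]
```

Request:
servo_tool:
  motion:
    - [85,0,-4,12,0.001,0,0.004]
    - [85,0,-3,18,0.001,0,0.002]
    - [85,0,0,13,0,0,0]
    - [85,0,0,7,0,0,0]
    - [85,0,0,3,0,0,0]
    - [85,0,0,0,0,0,0]

```text
time: 27.85
tool_pos: [439.3, 10.2, 16.8]
tcp_rot: [179.8, 0.7, 166.5]
ft_force: [0.1, 0.1, -0.1]
finger_gap: 85.0
```

```bash
python3 -c "
from h import *
plan(432.5,11.2,4,166.2,20)"
```

```text
t 27.85 p [439.3  10.2  16.8] [179.8   0.7 166.5] gap 85.0 f [ 0.1  0.1 -0.1] d [ -6.8   1.  -12.8] n 1
[7.1, -0.6, 12.7, 0.003, 0.013, 0.005]
```

Request:
servo_tool:
  motion:
    - [85,3,0,4,0.002,0.006,0.003]
    - [85,3,-0.5,4,0.001,0.005,0.002]
    - [85,1,0,2,0,0.002,0]
    - [50,0,0,1,0,0,0]
    - [50,0,0,0,0,0,0]
    - [50,0,0,0,0,0,0]
    - [50,0,0,0,0,0,0]
    - [50,0,0,0,0,0,0]

```text
time: 28.65
tool_pos: [433.9, 11.2, 7.1]
tcp_rot: [-180.0, 0.1, 166.2]
ft_force: [-0.1, 0.1, 0.2]
finger_gap: 55.6
```

```bash
python3 -c "
from h import *
plan(432.5,11.2,4,166.2,20)"
```

```text
t 28.65 p [433.9  11.2   7.1] [-1.800e+02  1.000e-01  1.662e+02] gap 55.6 f [-0.1  0.1  0.2] d [-1.4  0.  -3.1] n 1
[1.3, -0.3, 3.1, -0.0, 0.002, -0.0]
```

Request:
servo_tool:
  motion:
    - [50,0,0,-12,0,0,0]
    - [50,0,0,-25,0,0,0]
    - [50,0,0,-30,0,0,0]
    - [50,0,0,-25,0,0,0]
    - [50,0,0,-12,0,0,0]
    - [50,0,0,-3,0,0,0]

```text
time: 29.25
tool_pos: [429.8, 11.9, 117.3]
tcp_rot: [-180.0, -0.3, 166.2]
ft_force: [0.5, 0.4, -3.6]
finger_gap: 55.7
```

```bash
python3 -c "
from h import *
plan(482,-229,115,157,30)"
```

```text
t 29.25 p [429.8  11.9 117.3] [-180.    -0.3  166.2] gap 55.7 f [ 0.5  0.4 -3.6] d [  52.2 -240.9   -2.3] n 9
[-12.0, -24.6, 0.2, -0.0, -0.001, 0.018]
[-12.5, -24.4, 0.2, -0.0, -0.001, 0.018]
[-12.9, -24.2, 0.2, -0.0, -0.001, 0.018]
[-13.3, -23.9, 0.2, -0.0, -0.001, 0.018]
[-13.7, -23.7, 0.2, -0.0, -0.001, 0.018]
[-14.2, -23.4, 0.2, -0.0, -0.001, 0.018]
[-14.6, -23.2, 0.2, -0.0, -0.001, 0.018]
[-15.0, -22.9, 0.2, -0.0, -0.001, 0.018]
[-15.4, -22.6, 0.3, -0.0, -0.001, 0.018]
```

Request:
servo_tool:
  motion:
    - [50,-8,-16,-1,0,0,0.018]
    - [50,-12,-24,-1,0,0,0.018]
    - [50,-13,-24,-1,0,0,0.018]
    - [50,-13,-24,-1,0,0,0.018]
    - [50,-14,-24,-1,0,0,0.018]
    - [50,-14,-24,-1,0,0,0.018]
    - [50,-14,-22,-1,0,0,0.018]
    - [50,-10,-15,0,0,0,0.018]
    - [50,-6,-8,0,0,0,0.01]
    - [50,-2,-3,0,0,0,0]

```text
time: 30.25
tool_pos: [469.7, -200.4, 112.6]
tcp_rot: [-180.0, -1.2, 157.1]
ft_force: [-0.3, 0.1, -3.0]
finger_gap: 55.8
```

```bash
python3 -c "
from h import *
plan(482,-229,60,157,30)"
```

```text
t 30.25 p [ 469.7 -200.4  112.6] [-180.    -1.2  157.1] gap 55.8 f [-0.3  0.1 -3. ] d [ 12.3 -28.6 -52.6] n 3
[-7.8, -7.2, 17.4, -0.0, -0.007, 0.001]
[-7.7, -7.2, 17.4, -0.0, -0.007, 0.001]
[-7.6, -7.2, 17.5, -0.0, -0.007, 0.001]
```

Request:
servo_tool:
  motion:
    - [50,-7,-7,8,0,-0.006,0]
    - [50,-7,-7,14,0,-0.006,0]
    - [50,-5,-5,14,0,-0.006,0]
    - [50,-3,-3,9,0,-0.003,0]
    - [50,0,0,4,0,0,0]
    - [50,0,0,0,0,0,0]

```text
time: 30.85
tool_pos: [480.5, -227.0, 57.5]
tcp_rot: [179.9, -0.1, 157.4]
ft_force: [0.2, -0.2, -4.4]
finger_gap: 56.1
```

```bash
python3 -c "
from h import *
plan(482,-229,25,157,30)
s=sense();i=snapshot('wrist');np.save('pics/w11.npy',Pw(s));cv2.imwrite('pics/w11.png',cv2.resize(i,(784,588),interpolation=cv2.INTER_CUBIC))"
```

```text
t 30.85 p [ 480.5 -227.    57.5] [ 1.799e+02 -1.000e-01  1.574e+02] gap 56.1 f [ 0.2 -0.2 -4.4] d [  1.5  -2.  -32.5] n 2
[-1.1, -0.6, 16.2, 0.001, -0.001, 0.004]
[-1.1, -0.6, 16.2, 0.001, -0.001, 0.004]
```

View pics/w11.png

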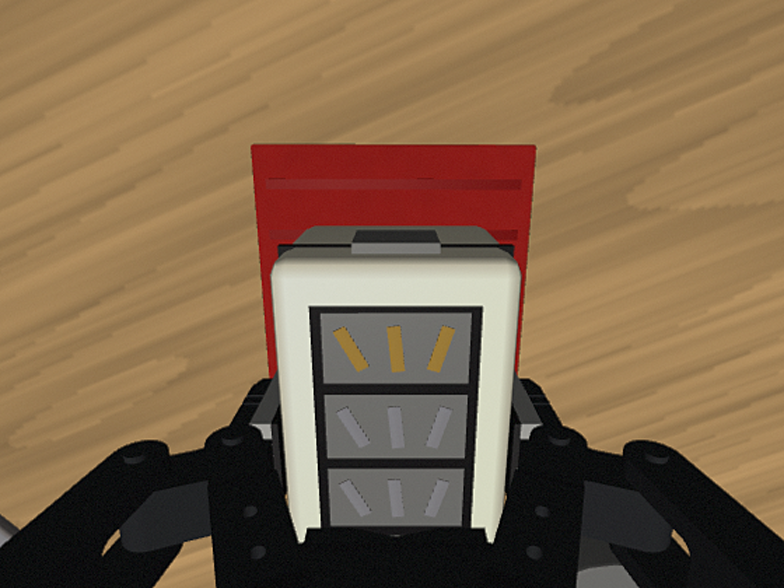

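The mat's near corners are (251,144) and (536,145), square with the case. The case's window edge is at row 308.

```bash
python3 -c "
from h import *
p=np.load('pics/w11.npy')
a=onplane(p,np.array([(251,144),(536,145)])/1.4,4);v=a[1]-a[0];n=np.array([v[1],-v[0]])/np.linalg.norm(v);print(np.linalg.norm(v),np.degrees(np.arctan2(v[1],v[0]))+90,a.mean(0)+75*n,a.mean(0)-75*n)
w=onplane(p,np.array([(396,308)])/1.4,57.5-7.1+48)[0];t=np.radians(157.4);print((w-[480.5,-227])@[np.cos(t),np.sin(t)])
plan(482,-229,25,157,30)"
```

```text
109.30972538307036 157.2028735985541 [ 480.91575103 -228.27301317] [ 342.63336316 -170.15261051]
40.63811389630426
t 30.9 p [ 480.6 -227.1   57.9] [ 1.799e+02 -1.000e-01  1.574e+02] gap 55.4 f [ 0.4  1.  -2.9] d [  1.4  -1.9 -32.9] n 2
[-1.0, -0.6, 16.4, 0.001, -0.001, 0.004]
[-1.0, -0.6, 16.4, 0.001, -0.001, 0.004]
```

Request:
servo_tool:
  motion:
    - [50,-2,-0.5,8,0,0,0.003]
    - [50,-1,0,11,0,0,0]
    - [50,0,0,8,0,0,0]
    - [50,0,0,3,0,0,0]
    - [50,0,0,0,0,0,0]

```text
time: 31.4
tool_pos: [484.5, -228.5, 26.7]
tcp_rot: [179.9, 0.0, 157.3]
ft_force: [-0.2, 0.0, -3.8]
finger_gap: 55.4
```

```bash
python3 -c "
from h import *
plan(483.3,-229.3,11,157.2,30)"
```

```text
t 31.4 p [ 484.5 -228.5   26.7] [179.9   0.  157.3] gap 55.4 f [-0.2  0.  -3.8] d [ -1.2  -0.8 -15.7] n 1
[0.8, -1.2, 15.7, 0.001, 0.0, 0.002]
```

Request:
servo_tool:
  motion:
    - [50,0.5,-1,5,0,0,0.002]
    - [50,0.5,0,5,0,0,0]
    - [50,0,0,2.5,0,0,0]
    - [50,0,0,1,0,0,0]

```text
time: 31.8
tool_pos: [483.4, -229.3, 12.5]
tcp_rot: [179.9, 0.1, 157.2]
ft_force: [-0.0, 0.7, -3.8]
finger_gap: 55.5
```

```bash
python3 -c "
from h import *
plan(483.3,-229.3,11,157.2,30)"
```

```text
t 31.8 p [ 483.4 -229.3   12.5] [1.799e+02 1.000e-01 1.572e+02] gap 55.5 f [-0.   0.7 -3.8] d [-0.1  0.  -1.5] n 1
[0.1, -0.0, 1.5, 0.001, 0.001, -0.001]
```

Request:
servo_tool:
  motion:
    - [50,0,0,1,0,0,0]
    - [50,0,0,1,0,0,0]
    - [50,0,0,0.5,0,0,0]

```text
time: 32.1
tool_pos: [483.6, -229.5, 11.1]
tcp_rot: [180.0, 0.1, 157.2]
ft_force: [-2.1, 2.3, 1.0]
finger_gap: 55.7
```

Contact. Release and rise.

Request:
servo_tool:
  motion:
    - [85,0,0,0,0,0,0]
    - [85,0,0,0,0,0,0]
    - [85,0,0,0,0,0,0]
    - [85,0,0,0,0,0,0]
    - [85,0,0,-10,0,0,0]
    - [85,0,0,-25,0,0,0]
    - [85,0,0,-35,0,0,0]
    - [85,0,0,-35,0,0,0]
    - [85,0,0,-35,0,0,0]
    - [85,0,0,-20,0,0,0]

```text
time: 33.1
tool_pos: [482.1, -228.7, 177.9]
tcp_rot: [179.9, -0.1, 157.2]
ft_force: [0.6, 0.1, -0.0]
finger_gap: 84.8
```

```bash
python3 -c "
from h import *
plan(483.3,-229.3,200,157.2,30)
s=sense();i=snapshot('wrist');np.save('pics/w12.npy',Pw(s));cv2.imwrite('pics/w12.png',cv2.resize(i,(784,588),interpolation=cv2.INTER_CUBIC))
cv2.imwrite('pics/s2.png',cv2.resize(np.hstack([snapshot('scene')[150:320,90:400],snapshot('side')[120:300,160:440][:170]]),(800,232)))"
```

```text
t 33.1 p [ 482.1 -228.7  177.9] [ 1.799e+02 -1.000e-01  1.572e+02] gap 84.8 f [ 0.6  0.1 -0. ] d [ 1.2 -0.6 22.1] n 1
[-1.3, -0.0, -22.1, 0.001, -0.001, -0.001]
```

View pics/w12.png

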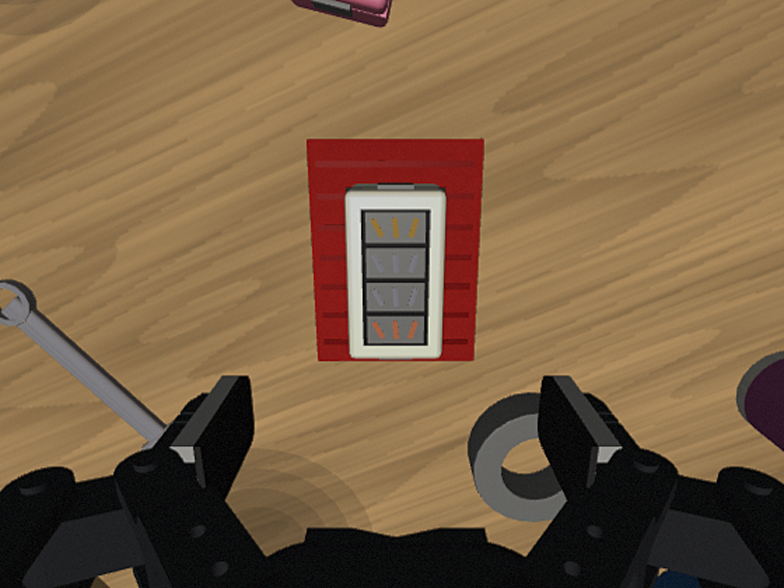

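White's lid corners are (345,191), (447,191), (442,358) and (349,358). The mat's are (307,139), (484,139), (474,361) and (318,361).

```bash
python3 -c "
from h import *
p=np.load('pics/w12.npy')
for z,a in((52,[(345,191),(447,191),(442,358),(349,358)]),(4,[(307,139),(484,139),(474,361),(318,361)])):
    print(rect(np.c_[onplane(p,np.array(a)/1.4,z),np.full(4,z)]))
# bystanders: change of scene/side images round tin and tape; stack present check
for n,pts in(('scene',P('scene')),('side',P('side'))):
    i=snapshot(n).astype(int);o=cv2.imread(f'pics/{n}0.png').astype(int);D=np.abs(i-o).max(2)
    for nm,X in(('tin',(680,-12,33)),('tape',(651,-195,15)),('stack',(490,230,84))):
        q=pts@np.r_[X,1];u,v=(q[:2]/q[2]).astype(int);w=D[v-12:v+13,u-12:u+13];print(n,nm,(u,v),'frac changed',(w>40).mean().round(2))
    for nm,z in(('blue',36),('orange',84),('green',132)):
        c=np.array([414,230,z]) if n=='side' else np.array([540,231,z]);
        c=np.array([439 if n=='side' else 541,231,z]);q=pts@np.r_[c,1];u,v=(q[:2]/q[2]).round().astype(int);print(nm,i[v-2:v+3,u-6:u+7:6].mean((0)).round().tolist())
"
```

```text
(array([ 482.2, -228.5,   52. ]), array([98., 55., 98., 56.]), np.float64(157.0))
(array([ 481.4, -228.1,    4. ]), array([150., 109., 150., 110.]), np.float64(157.3))
scene tin (np.int64(199), np.int64(238)) frac changed 0.0
scene tape (np.int64(166), np.int64(207)) frac changed 0.0
scene stack (np.int64(335), np.int64(230)) frac changed 0.95
blue [[93.0, 42.0, 14.0], [78.0, 49.0, 31.0], [78.0, 40.0, 22.0]]
orange [[0.0, 55.0, 132.0], [43.0, 60.0, 84.0], [34.0, 52.0, 86.0]]
green [[30.0, 78.0, 9.0], [49.0, 68.0, 47.0], [46.0, 59.0, 46.0]]
side tin (np.int64(330), np.int64(186)) frac changed 0.01
side tape (np.int64(383), np.int64(222)) frac changed 0.0
side stack (np.int64(215), np.int64(167)) frac changed 1.0
blue [[72.0, 106.0, 134.0], [101.0, 82.0, 83.0], [107.0, 68.0, 65.0]]
orange [[113.0, 183.0, 229.0], [44.0, 87.0, 146.0], [31.0, 80.0, 149.0]]
green [[135.0, 138.0, 141.0], [66.0, 99.0, 77.0], [50.0, 96.0, 63.0]]
```

Everything checks out and the gripper is clear at z≈178, so I'm handing in.

```bash
python3 -c "
from bench import *
print(hand_in(), sense()['time'])"
```

```text
the job is handed in; nothing more can be done
the job is handed in; nothing more can be done
```

The stack is on the black board (blue, then orange, then green), and the white case is in the middle of the red mat. I handed in at about 33 s with the gripper open and clear.

**Last checks (wrist camera):**

| Item | Measured centre (x, y) in mm | Angle |
|---|---|---|
| Board | 488, 231 | 3.9–4.5° |
| Blue | 489.2, 231.1 | 4.9° |
| Orange | 491.1, 231.2 | 4.7° |
| Green | 491.5, 232.0 | 4.7° |
| Mat | 481.4, −228.1 | 157.3° |
| White | 482.2, −228.5 | 157.0° |

- **Fit:** The stack is aligned within about 2.5 mm, and white is within 1 mm of the mat's centre. Every case was lowered to light contact before release.
- **Bystanders:** The tin and the tape look unchanged in the scene and side pictures (1% of pixels or fewer changed around each). I did not touch the pink look-alikes.

**What went wrong or disagreed:**
- **Blue grip:** The first grip was too high because the tool drifted, so I redid it before lifting.
- **Orange grip:** A wrong sign in one correction pushed orange a few mm on the open bench as the gripper closed. It touched nothing else.
- **Camera heights:** The fixed cameras read up to about 6 mm low, so I used the stated sizes.
- **Final view:** I had used up the picture limit, so I checked the final scene and side views by pixel comparison only.

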